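# Set go gauges in the contact gaps of a power relay

### The arm

A 7-joint arm with a two-finger parallel gripper is mounted at the origin on the work surface. World frame = base frame: x ahead of the robot, y to its left, z up, the work surface at z = 0. Lengths are in m, angles in rad, forces in N, time in s.
With the tool pointing down it reaches from about 0.4 to 0.875 m from the base axis. Payload 19.3 kg.
Tool frame: the origin (TCP) lies on the mounting face of the last link; the fingertips stand 173 mm ahead of it and the grasp point (between the pads) lies 155 mm ahead of it; z points along the fingers, y is the line along which they close (so a half turn about z gives the same grasp; the last joint's range is limited). The gripper opens to 85 mm and grips with 20 to 120 N. Pads are 22 mm wide; open, the fingers measure 114 mm over their backs; the gripper's body (76 mm by 85 mm) begins 54 mm behind the grasp point. The pads swing forward as they close: fully open they stand 13 mm farther back than shut.
Start: joints at [-1.401, 0.521, -0.036, 1.599, 0.021, 1.021, -0.113], TCP at [0.148, 0.607, 0.405] pointing down, gripper open.
Joint ranges: [-2.91, 2.91], [-0.3, 2.13], [-1.5, 1.42], [0.17, 2.43], [-1.26, 4.41], [0.16, 1.93], [-2.52, 2.52]. Speed limits (rad/s): [1.89, 1.89, 2.39, 2.39, 3.01, 3.01, 3.01].

### API

Orientations are given as [roll, pitch, yaw] about the fixed x, y, z axes, in that order (R = Rz(yaw) Ry(pitch) Rx(roll)).
In Python, from workcell import bot, vision gives the robot as it stands.
- The arm moves only by the shell command python3 -m creep 'ROWS' [FORCE]. ROWS is JSON, a list that holds one entry, the list of rows, each a list of 7 numbers: the opening, from -1 (shut) to 1 (fully open), then the shift along the tool's x, y, z in cm, then the turn, a rotation vector about the tool's x, y, z in rad. In form: [[[grip, tx, ty, tz, rx, ry, rz], ...]]. A call has 1 to 12 rows; each row shifts and turns the commanded pose from where the row before left it, along the tool's axes as they then stand; what a row does not reach is not made up. A row lasts 1/8 s, in which the tool goes at most 62.5 mm and 10.7 degrees, less where a joint would pass 70% of its speed; a pose out of reach is approached as far as the arm can. A call with a gripper value outside its range is refused whole. The fingers move at their own pace and stop on an object; FORCE is the grip in N (left out, the last holds). Time passes only in rows, so rows that do not move let the fingers close. It gives the time, the measured TCP pose, the force, the opening and the grip force at its end, in the units of the state.
- bot.observe(): the state, without advancing time (a new reading comes with each control period).
- vision.grab_frame(name): name is "scene" or "side" or "wrist"; returns a dict with "image" (384x512x3 uint8, blue, green, red), "depth" (384x512 float32, m along the optical axis (not along the pixel's ray), 0 where there is no reading), "fovy" (degrees; the focal length in pixels is half the picture's height over the tangent of half this angle, whatever the lens; pixels are square), "cx", "cy" (the principal point, pixels), "cam_to_world" (4x4, takes a point from camera to world coordinates); the wrist camera has in their place "tool_from_camera" (4x4, takes a point from camera to tool coordinates, whose origin is the TCP and whose axes are the flange's). Camera axes: x right, y down, z forward; pixel columns grow to the right and rows downward; lengths in m; the calibration is good to about 2 mm. A picture is of the moment at which its call begins: read the wrist's pose just before it.
- bot.job_done(): hands the job in; it is judged then, once.
The state is a dict: "clock": time; "qpos": joint angles; "qd": joint speeds; "joint_efforts": joint torques, N m; "position": TCP position; "tool_rot": TCP orientation; "force": force on the tool from outside, world axes, zero at the start; "moment": the same for the moment, N m; "grip_width": finger opening in m; "finger_force": force on a finger pad.
Only numpy, scipy, OpenCV 4.12 (cv2) and the standard library are available. Lean on these libraries where they do the work, as an engineer would, in place of code of your own. Each camera call takes 0.05 s, during which the arm holds its last target. There are 200 camera calls.

### The job

First square the relay up on the test plate: push it fully home into the corner of the steel fence, flush against both bars. Then ease every gap gauge out of its case by the protruding grip, with small wiggles because the cutouts hold the blades tight, and stand each one in a contact gap of its own on the relay, blade pushed gently down to the shoulder and let go; any gap will do. Finish with the relay still home in its corner, and leave the bayonet plug, shorting bar, probe boot and lamp where they are.

Things in the scene. Friction and masses are not known exactly. Their poses are not given: they have to be found in the camera images.
- plate: Steel test plate fixed on the bench, 190 x 290 x 6 mm (x, y, z), origin at the centre of its underside, z up. Its fence is two dark steel bars 12 mm thick, 15 mm high above the plate: the back bar along the +x edge (inner face at x = +78, from y = -110 to +140 mm), the side bar along the +y edge (inner face at y = +128, from x = -30 to +78 mm).
- fence_corner (a point): Inside corner of the fence, on the plate's top surface; axes as the plate. The back bar's face is its plane x = 0, the side bar's face its plane y = 0. The relay belongs on the negative side of both with its length along y: home is relay origin at x = -30, y = -75 mm.
- relay: Four-pole power relay, cover off, loose on the plate, 0.36 to 0.53 kg; origin at the centre of its underside, z up. Base 60 x 150 x 22 mm (x, y, z); above it two contact carriers, 48 mm across x over both, 148 mm along y, up to 57 mm; contact lips up to 60 mm. Can be gripped across the carriers (x), fingertips above the base. Slides at 3 to 7 N (to 9 N with gauges in). Either way round will do.
- gap1 (a point): Mouth of a contact gap, on the relay at x = 0, y = -54 mm, at the height of the brass contact lips (60 mm above the relay's underside); axes as the relay. The gap is 6 mm wide (x), 32 mm long (y) between the barriers and 38 mm deep, with brass lips rounded to 3 mm radius, which lead a blade in.
- gap2 (a point): Mouth of a contact gap, on the relay at x = 0, y = -18 mm, at the height of the brass contact lips (60 mm above the relay's underside); axes as the relay. The gap is 6 mm wide (x), 32 mm long (y) between the barriers and 38 mm deep, with brass lips rounded to 3 mm radius, which lead a blade in.
- gap3 (a point): Mouth of a contact gap, on the relay at x = 0, y = 18 mm, at the height of the brass contact lips (60 mm above the relay's underside); axes as the relay. The gap is 6 mm wide (x), 32 mm long (y) between the barriers and 38 mm deep, with brass lips rounded to 3 mm radius, which lead a blade in.
- gap4 (a point): Mouth of a contact gap, on the relay at x = 0, y = 54 mm, at the height of the brass contact lips (60 mm above the relay's underside); axes as the relay. The gap is 6 mm wide (x), 32 mm long (y) between the barriers and 38 mm deep, with brass lips rounded to 3 mm radius, which lead a blade in.
- case: Gauge case fixed on the bench, 78 x 226 x 44 mm (x, y, z), origin at the centre of its underside, z up. Five cutouts in its top at x = 0, y = -84, -42, 0, +42, +84 mm, 26 mm long (y), 38 mm deep. Springy rubber lining presses on the blade's flat faces and holds it with about 10 to 15 N; 3 mm of play each way along y: working the blade to and fro along y while lifting eases it.
- gauge1: Gap gauge, 45 g; all alike, three or four of the five are present (others None). Ivory grip 14 x 26 x 36 mm (x, y, z) over a steel blade 4 x 20 x 32 mm with rounded tip. Origin at the centre of the shoulder (underside of the grip), z up, blade below. Starts in a cutout, shoulder on the case's top, axes as the case. In a gap its x lies along the relay's x, either way round.
- gauge2: Gap gauge, 45 g; all alike, three or four of the five are present (others None). Ivory grip 14 x 26 x 36 mm (x, y, z) over a steel blade 4 x 20 x 32 mm with rounded tip. Origin at the centre of the shoulder (underside of the grip), z up, blade below. Starts in a cutout, shoulder on the case's top, axes as the case. In a gap its x lies along the relay's x, either way round.
- gauge3: Gap gauge, 45 g; all alike, three or four of the five are present (others None). Ivory grip 14 x 26 x 36 mm (x, y, z) over a steel blade 4 x 20 x 32 mm with rounded tip. Origin at the centre of the shoulder (underside of the grip), z up, blade below. Starts in a cutout, shoulder on the case's top, axes as the case. In a gap its x lies along the relay's x, either way round.
- gauge4: Gap gauge, 45 g; all alike, three or four of the five are present (others None). Ivory grip 14 x 26 x 36 mm (x, y, z) over a steel blade 4 x 20 x 32 mm with rounded tip. Origin at the centre of the shoulder (underside of the grip), z up, blade below. Starts in a cutout, shoulder on the case's top, axes as the case. In a gap its x lies along the relay's x, either way round.
- gauge5: Gap gauge, 45 g; all alike, three or four of the five are present (others None). Ivory grip 14 x 26 x 36 mm (x, y, z) over a steel blade 4 x 20 x 32 mm with rounded tip. Origin at the centre of the shoulder (underside of the grip), z up, blade below. Starts in a cutout, shoulder on the case's top, axes as the case. In a gap its x lies along the relay's x, either way round.
- plug: Grey bayonet plug standing upright, 32 mm across, 42 mm high; bystander; origin at the centre of its underside.
- bar: Brass shorting bar lying flat, 16 x 90 x 6 mm; bystander; origin at the centre of its underside.
- boot: Orange probe boot, a cone 26 mm across and 44 mm high; bystander; origin at the centre of its underside.
- lamp: Squat chrome test lamp with an amber dome, 48 mm across, 37 mm high; bystander; origin at the centre of its underside.

How it is judged:
By the outcome, as a careful person would: the job done as asked, in the order asked, and still so for the second after the job is handed in, with the robot touching nothing.
Of gauge1, gauge2, gauge3, gauge4, gauge5 only 3 to 4 are there at a start; the rules pass over those that are not, and their reading is None.
At some moment in a run one of relay may be knocked a few centimetres aside while the robot is not near it.
It also fails if it takes over 210 s, if anything falls off the work surface, if the arm or the gripper's body presses on something with over 40 N, if the wrist force passes 120 N, or if a joint passes its speed limit or range.

## Working session

There is one attempt and no reset: what is moved stays moved. The work goes in short steps, Python scripts to look and compute and a shell command to move; the robot and the scene stay as the last step left them, time stands still between calls to the robot, and variables do not carry over. Pictures are saved under pics/ and viewed, at most 14 in all, crops included, and the job is handed in when it is done.

```bash
mkdir -p pics; ls
cat > h.py <<'E'
import numpy as np, cv2
from workcell import bot, vision
from scipy.spatial.transform import Rotation as R
def cam(name):
    s=bot.observe(); f=vision.grab_frame(name)
    if name=="wrist":
        T=np.eye(4); T[:3,:3]=R.from_euler('xyz',s['tool_rot']).as_matrix(); T[:3,3]=s['position']
        f['M']=T@np.array(f['tool_from_camera'])
    else: f['M']=np.array(f['cam_to_world'])
    f['f']=192/np.tan(np.radians(f['fovy'])/2)
    return f
def cloud(f):
    d=f['depth']; v,u=np.mgrid[:384,:512]
    p=np.stack([(u-f['cx'])/f['f']*d,(v-f['cy'])/f['f']*d,d],-1)
    return p@f['M'][:3,:3].T+f['M'][:3,3]
def pt(f,u,v,z):
    r=f['M'][:3,:3]@np.array([(u-f['cx'])/f['f'],(v-f['cy'])/f['f'],1]); o=f['M'][:3,3]
    return o+r*(z-o[2])/r[2]
E
python3 - <<'E'
from h import *
s=bot.observe(); print(s)
for n in ("scene","side"):
    f=cam(n); np.savez('/tmp/'+n+'.npz',**f); cv2.imwrite(f'pics/{n}0.png',cv2.resize(f['image'],(800,600)))
    print(n,f['fovy'],f['cx'],f['cy'],f['M'].round(3).tolist())
E
```

```text
pics
{'clock': 0.0, 'qpos': array([-1.40122119,  0.52206113, -0.03631328,  1.59998568,  0.02120227,
        1.02109399, -0.11278993]), 'qd': array([ 3.04589057e-04,  4.88409684e-04, -4.94848691e-05,  6.03775428e-05,
        1.04528198e-04, -3.12502073e-04, -2.28571011e-05]), 'joint_efforts': array([-9.00177001e-04, -9.27089381e+01,  1.97971657e+00, -3.69939852e+01,
        1.78627350e-02,  7.96258537e-03, -2.97467864e-05]), 'position': array([0.14842546, 0.60698694, 0.40410441]), 'tool_rot': array([-3.14043312e+00,  9.13055259e-05,  2.90180620e+00]), 'force': array([0.67503303, 0.42751284, 0.56394816]), 'moment': array([-0.03148719,  0.01685507, -0.0316642 ]), 'finger_force': 0.0, 'grip_width': 0.08565948386652175}
scene 50.835027147070406 248.16589169559336 185.44641959713638 [[0.026, 0.735, -0.677, 1.127], [1.0, -0.019, 0.018, -0.022], [0.001, -0.678, -0.735, 0.7], [0.0, 0.0, 0.0, 1.0]]
side 55.008219874076005 253.1514737442398 183.42706549663956 [[0.834, -0.318, 0.45, 0.22], [-0.552, -0.493, 0.673, -0.494], [0.008, -0.81, -0.587, 0.492], [0.0, 0.0, 0.0, 1.0]]
```

View pics/scene0.png

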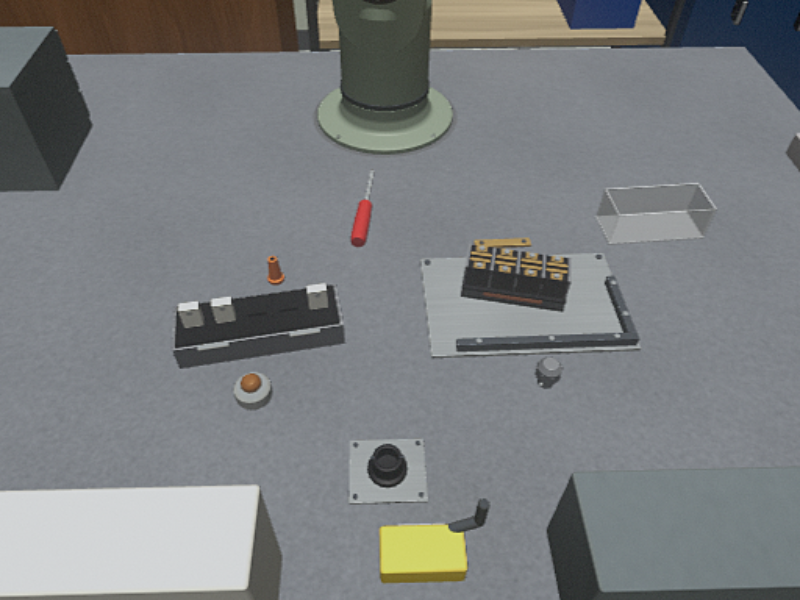

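View pics/side0.png

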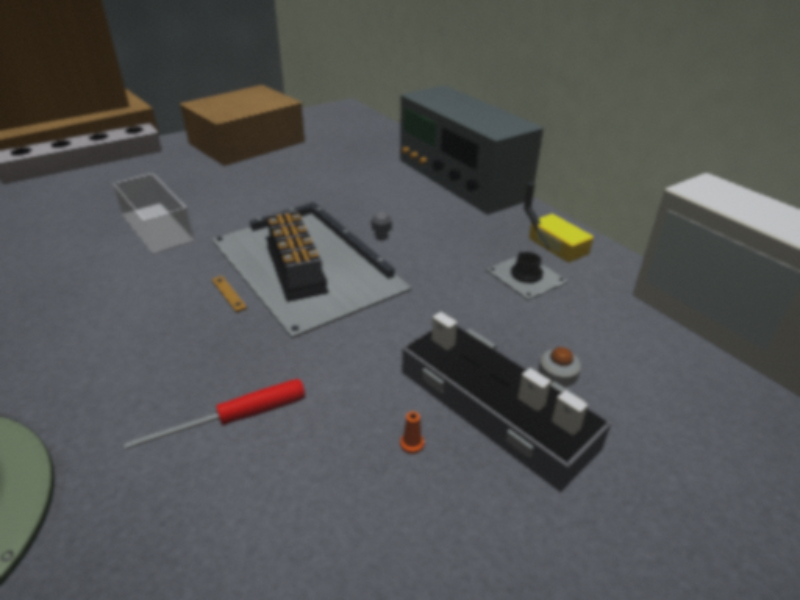

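Scene view: the fence corner is near (632,338). The relay is at (515,275), turned slightly and about 50 mm short of the back bar. The case is at (260,320), with three gauges at (190,315), (222,310) and (317,297).

```bash
cat > m.py <<'E'
from h import *
def rect(P,lab):
    c,(a,b),an=cv2.minAreaRect((P[:,:2]*1000).astype(np.float32)); print(lab,len(P),'c',np.round(c,1),'size',round(a,1),round(b,1),'ang',round(an,2))
def go(n):
    f=cam(n); p=cloud(f); z=p[...,2]; v=f['depth']>0
    def box(x0,x1,y0,y1,z0,z1): return p[v&(p[...,0]>x0)&(p[...,0]<x1)&(p[...,1]>y0)&(p[...,1]<y1)&(z>z0)&(z<z1)]
    return f,p,box
if __name__=="__main__":
    for n in ("scene","side"):
        f,p,box=go(n); print(n)
        for (u,v) in [(515,275),(260,320),(190,308),(632,338),(450,300)]:
            if n=="scene": print(u,v,p[int(v*.64),int(u*.64)].round(4))
        rect(box(.3,.75,0,.45,.050,.075),'relay top')
        rect(box(.3,.75,-.45,0,.040,.049),'case top')
        G=box(.3,.75,-.45,0,.070,.1); 
        G=G[np.argsort(G[:,1])]; k=np.split(G,np.where(np.diff(G[:,1])>.005)[0]+1)
        for g in k:
            if len(g)>5: rect(g,'gauge'); print(g[:,2].max().round(4))
        q=box(.3,.75,0,.45,.018,.026); rect(q,'fence?')
        q=box(.3,.75,0,.45,.003,.009); rect(q,'plate')
    im=cam('scene')['image'][150:235,255:425]; cv2.imwrite('pics/crop1.png',cv2.resize(im,(800,400),interpolation=cv2.INTER_CUBIC))
E
python3 m.py
```

```text
scene
515 275 [0.5152 0.1722 0.062 ]
260 320 [ 0.5716 -0.181   0.0443]
190 308 [ 0.5804 -0.2661  0.0795]
632 338 [0.6002 0.3247 0.0232]
450 300 [0.5096 0.0867 0.0054]
relay top 1726 c [433.4 289.8] size 132.8 390.1 ang 28.42
case top 2535 c [ 532.  -190.3] size 154.9 225.4 ang 9.93
gauge 112 c [ 578.7 -267.6] size 15.3 26.6 ang 7.98
0.0822
gauge 110 c [ 570.8 -226.2] size 14.9 26.3 ang 9.12
0.0835
gauge 100 c [ 550.3 -102. ] size 15.6 25.6 ang 9.51
0.0827
fence? 1202 c [498.3 294. ] size 213.6 460.7 ang 35.71
plate 5709 c [524.8 224.8] size 449.5 449.8 ang 0.04
side
relay top 1142 c [432.7 288.8] size 133.3 390.2 ang 28.46
case top 3632 c [ 530.8 -191.6] size 156.4 225.5 ang 9.37
gauge 198 c [ 576.6 -269.3] size 14.8 26.1 ang 11.12
0.0811
gauge 178 c [ 569.9 -227.6] size 15.6 25.6 ang 6.65
0.0815
gauge 133 c [ 549.  -103.5] size 14.8 26.9 ang 9.77
0.0809
fence? 582 c [494.  282.7] size 239.0 450.7 ang 27.46
plate 4098 c [497.9 203.2] size 279.8 589.5 ang 28.17
```

View pics/crop1.png

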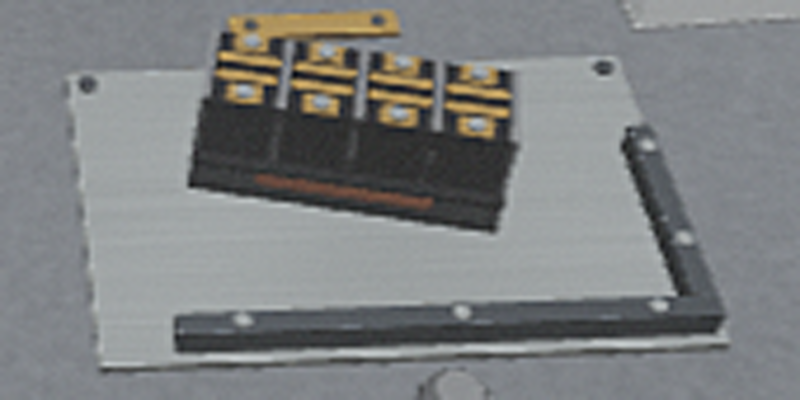

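Relay is yawed about −13°, with the fence's inner corner at crop pixel (678,298). I'll move over the relay and measure with the wrist camera.

```bash
cat > plan.py <<'E'
import sys,json
from h import *
def plan(x,y,z,psi_deg,n,g):
    s=bot.observe(); M=R.from_euler('xyz',s['tool_rot']); tgt=R.from_euler('xyz',[np.pi,0,np.radians(psi_deg)])
    p0=s['position']; rv=(M.inv()*tgt).as_rotvec(); d=(np.array([x,y,z])-p0)/n
    rows=[]
    for i in range(n):
        Ri=M*R.from_rotvec(rv*i/n); rows.append([g]+[round(v,2) for v in Ri.inv().apply(d)*100]+[round(v,3) for v in rv/n])
    print('pos',p0.round(4),'yaw',np.degrees(s['tool_rot'][2]).round(2),'w',round(float(s['grip_width']),4),'t',round(s['clock'],2)); print(json.dumps(rows))
if __name__=="__main__":
    a=list(map(float,sys.argv[1:])); plan(*a[:4],int(a[4]),a[5])
E
python3 plan.py 0.50 0.18 0.36 77 12 1
```

```text
pos [0.1484 0.607  0.4044] yaw 166.26 w 0.0851 t 0.25
[[1.0, -3.69, -2.76, 0.37, -0.0, 0.0, 0.13], [1.0, -4.02, -2.26, 0.37, -0.0, 0.0, 0.13], [1.0, -4.28, -1.72, 0.37, -0.0, 0.0, 0.13], [1.0, -4.46, -1.15, 0.37, -0.0, 0.0, 0.13], [1.0, -4.57, -0.57, 0.37, -0.0, 0.0, 0.13], [1.0, -4.61, 0.03, 0.37, -0.0, 0.0, 0.13], [1.0, -4.57, 0.63, 0.37, -0.0, 0.0, 0.13], [1.0, -4.45, 1.21, 0.37, -0.0, 0.0, 0.13], [1.0, -4.25, 1.78, 0.37, -0.0, 0.0, 0.13], [1.0, -3.99, 2.31, 0.37, -0.0, 0.0, 0.13], [1.0, -3.65, 2.81, 0.37, -0.0, 0.0, 0.13], [1.0, -3.26, 3.26, 0.37, -0.0, 0.0, 0.13]]
```

```bash
python3 -m creep '[[[1,-3.7,-2.8,0.4,0,0,0.13],[1,-4.0,-2.3,0.4,0,0,0.13],[1,-4.3,-1.7,0.4,0,0,0.13],[1,-4.5,-1.2,0.4,0,0,0.13],[1,-4.6,-0.6,0.4,0,0,0.13],[1,-4.6,0,0.4,0,0,0.13],[1,-4.6,0.6,0.4,0,0,0.13],[1,-4.5,1.2,0.4,0,0,0.13],[1,-4.3,1.8,0.4,0,0,0.13],[1,-4.0,2.3,0.4,0,0,0.13],[1,-3.7,2.8,0.4,0,0,0.13],[1,-3.3,3.3,0.4,0,0,0.13]]]' && python3 -m creep '[[[1,0,0,0,0,0,0],[1,0,0,0,0,0,0]]]'
cat > w.py <<'E'
from h import *
import sys
f=cam('wrist'); np.savez('/tmp/w.npz',**f); cv2.imwrite('pics/'+sys.argv[1]+'.png',cv2.resize(f['image'],(800,600)))
p=cloud(f); print(f['M'].round(3).tolist()); np.save('/tmp/wp.npy',p)
E
python3 w.py w1; python3 plan.py .5 .18 .36 77 1 1
```

```text
clock: 1.75
position: [0.5005, 0.1743, 0.3567]
tool_rot: [3.141, -0.0, 1.338]
force: [0.2, -0.4, 0.6]
grip_width: 0.0853
finger_force: 0.0
clock: 2.0
position: [0.4995, 0.1758, 0.3566]
tool_rot: [-3.141, -0.0, 1.343]
force: [0.5, 0.1, -0.1]
grip_width: 0.0853
finger_force: 0.0
[[0.974, -0.217, -0.06, 0.514], [-0.225, -0.94, -0.256, 0.24], [-0.001, 0.263, -0.965, 0.326], [0.0, 0.0, 0.0, 1.0]]
pos [0.4993 0.1762 0.3566] yaw 76.98 w 0.0854 t 2.05
[[1.0, 0.38, -0.02, -0.34, -0.0, -0.0, -0.0]]
```

View pics/w1.png

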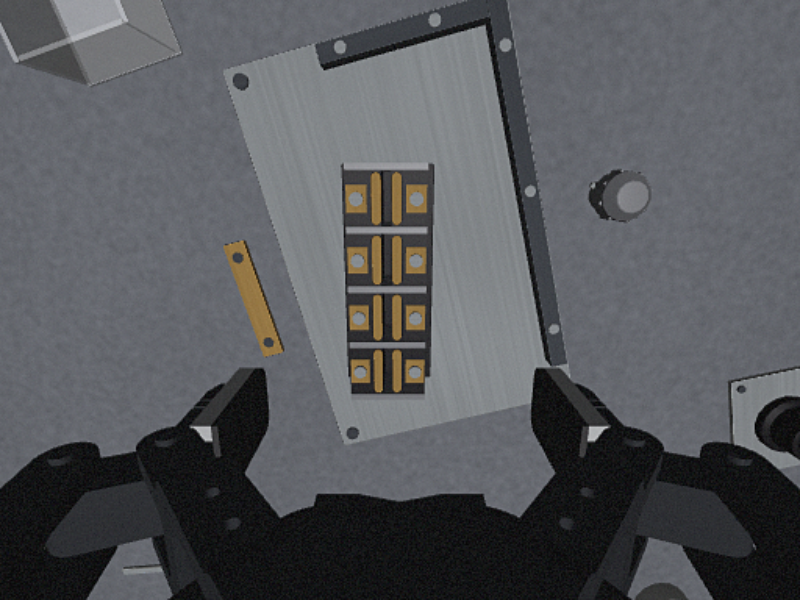

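```bash
cat > fit.py <<'E'
from h import *
f=np.load('/tmp/w.npz'); f={k:f[k] for k in f}; s=.64
P=lambda u,v,z: (pt(f,u*s-.2,v*s-.2,z)*1000)
def ang(a,b): d=b-a; return np.degrees(np.arctan2(d[1],d[0]))
a,b,c=P(225,70,.006),P(345,444,.006),P(570,400,.006)
print('plate pts',a.round(1),b.round(1),c.round(1),'long',ang(b,a)-90,'short',ang(b,c),np.linalg.norm(a-b))
for u,v in [(240,81),(353,433)]: print('hole',P(u,v,.006).round(1))
q=[P(340,47,.021),P(434,19,.021),P(505,45,.021),P(530,191,.021),P(554,329,.021)]
print('screws',np.round(q,1).tolist(),'yaw back',ang(q[4],q[2])-90,'side',ang(q[0],q[1]))
r=[P(u,v,.06) for u,v in [(355,199),(416,199),(360,373),(415,373)]]
print('relay screws',np.round(r,1).tolist(),'yaw',ang(r[2],r[0])-90,ang(r[3],r[1])-90,'c',np.mean(r,0))
p=np.load('/tmp/wp.npy')
for u,v in [(355,199),(377,200),(396,317),(388,230),(434,19),(548,300),(520,300)]: print(u,v,p[int(v*s),int(u*s)].round(4))
m=(p[...,2]>.055)&(p[...,2]<.07)&(p[...,0]>.4)&(p[...,0]<.6)&(p[...,1]>.07)&(p[...,1]<.3)
c,sz,an=cv2.minAreaRect((p[m][:,:2]*1000).astype(np.float32)); print('relay top',c,sz,an)
m=(p[...,2]>.0185)&(p[...,2]<.024)&(p[...,0]>.4)&(p[...,0]<.7)&(p[...,1]>.05)&(p[...,1]<.4)
im=f['image'].copy(); im[m]=(0,0,255); im=im[0:250,180:400]; cv2.imwrite('pics/mask.png',cv2.resize(im,None,fx=2.4,fy=2.4,interpolation=cv2.INTER_CUBIC))
E
python3 fit.py
```

```text
plate pts [418.  334.5   6. ] [423.1  46.3   6. ] [608.9  44.5   6. ] long 1.0083463296735857 short -0.5488155008869823 288.30269654542946
hole [425.5 326.    6. ]
hole [432.1  54.7   6. ]
screws [[496.2, 326.3, 21.0], [556.0, 328.2, 21.0], [595.9, 304.4, 21.0], [597.8, 214.0, 21.0], [600.3, 113.2, 21.0]] yaw back 1.3197346394787104 side 1.7730578578539076
relay screws [[486.3, 235.9, 60.0], [521.2, 227.9, 60.0], [461.6, 127.8, 60.0], [496.6, 119.7, 60.0]] yaw -12.850669191151141 -12.79436367970267 c [491.42823433 177.82532373  60.        ]
355 199 [0.487  0.2362 0.0662]
377 200 [0.4989 0.2325 0.0654]
396 317 [0.4937 0.1624 0.0662]
388 230 [0.5011 0.2144 0.0639]
434 19 [0.5553 0.3278 0.0226]
548 300 [0.5989 0.1354 0.0195]
520 300 [0.5818 0.1358 0.007 ]
relay top (491.906494140625, 179.34352111816406) (148.25160217285156, 48.10319137573242) 76.92178344726562
```

View pics/mask.png

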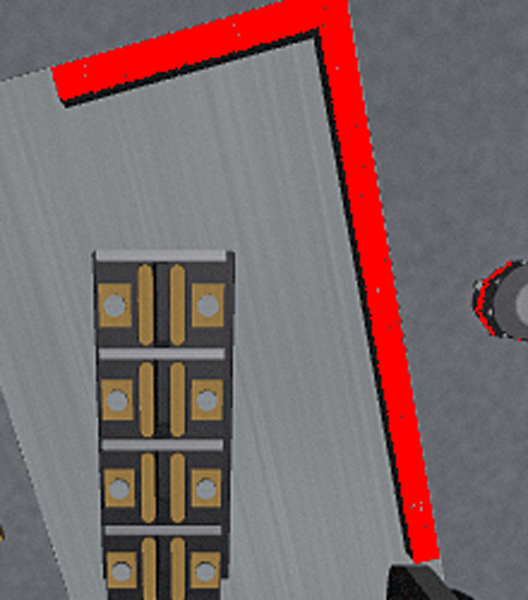

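```bash
cat >> fit.py <<'E'
q=p[m]*1000
B=q[(q[:,1]<300)&(q[:,1]>90)&(q[:,0]>570)]; S=q[(q[:,0]<570)&(q[:,0]>490)&(q[:,1]>300)]
for n,A in (('back',B),('side',S)):
    c,sz,an=cv2.minAreaRect(A[:,:2].astype(np.float32)); k=np.linalg.eigh(np.cov(A[:,:2].T))[1][:,1]; print(n,'mean',A.mean(0).round(1),sz,an,np.degrees(np.arctan2(k[1],k[0])))
E
python3 fit.py | tail -2; python3 plan.py .4917 .179 .207 77 6 1
```

```text
back mean [598.5 204.1  21. ] (62.8514289855957, 209.92955017089844) 1.2823954820632935 91.26523909004587
side mean [530.4 326.5  21. ] (79.8636703491211, 12.704855918884277) 1.2871938943862915 -178.86673855738576
pos [0.4993 0.1762 0.3566] yaw 76.98 w 0.0854 t 2.05
[[1.0, 0.02, -0.13, 2.49, -0.0, -0.0, -0.0], [1.0, 0.02, -0.13, 2.49, -0.0, -0.0, -0.0], [1.0, 0.02, -0.13, 2.49, -0.0, -0.0, -0.0], [1.0, 0.02, -0.13, 2.49, -0.0, -0.0, -0.0], [1.0, 0.02, -0.13, 2.49, -0.0, -0.0, -0.0], [1.0, 0.02, -0.13, 2.49, -0.0, -0.0, -0.0]]
```

```bash
python3 -m creep '[[[1,0,-0.1,3,0,0,0],[1,0,-0.2,3,0,0,0],[1,0,-0.2,3,0,0,0],[1,0.1,-0.2,3,0,0,0],[1,0,-0.1,2,0,0,0],[1,0,0,1,0,0,0],[1,0,0,0,0,0,0],[0.1,0,0,0,0,0,0],[0.1,0,0,0,0,0,0],[0,0,0,0,0,0,0],[0,0,0,0,0,0,0],[0,0,0,0,0,0,0]]]' 40; python3 plan.py .545 .230 .207 91.25 6 0
```

```text
clock: 3.55
position: [0.4923, 0.1784, 0.2074]
tool_rot: [3.141, -0.001, 1.342]
force: [-2.0, 0.0, 8.0]
grip_width: 0.0476
finger_force: 40.6
pos [0.4923 0.1784 0.2074] yaw 76.89 w 0.0476 t 3.55
[[0.0, 1.04, 0.66, 0.01, 0.0, -0.0, -0.042], [0.0, 1.01, 0.7, 0.01, 0.0, -0.0, -0.042], [0.0, 0.98, 0.74, 0.01, 0.0, -0.0, -0.042], [0.0, 0.95, 0.78, 0.01, 0.0, -0.0, -0.042], [0.0, 0.91, 0.82, 0.01, 0.0, -0.0, -0.042], [0.0, 0.88, 0.86, 0.01, 0.0, -0.0, -0.042]]
```

```bash
python3 -m creep '[[[0,1.0,0.7,-0.1,0,0,-0.042],[0,1.0,0.7,0,0,0,-0.042],[0,1.0,0.7,0,0,0,-0.042],[0,0.95,0.8,0,0,0,-0.042],[0,0.9,0.8,0,0,0,-0.042],[0,0.9,0.9,0,0,0,-0.042],[0,0,0,0,0,0,0]]]'; python3 plan.py .5615 .2461 .208 91.25 6 0
```

```text
clock: 4.42
position: [0.5455, 0.2303, 0.2076]
tool_rot: [3.141, -0.0, 1.595]
force: [0.1, -0.3, -4.1]
grip_width: 0.047
finger_force: 42.1
pos [0.5455 0.2303 0.2076] yaw 91.39 w 0.047 t 4.42
[[0.0, 0.26, 0.27, -0.01, 0.0, -0.0, 0.0], [0.0, 0.26, 0.27, -0.01, 0.0, -0.0, 0.0], [0.0, 0.26, 0.27, -0.01, 0.0, -0.0, 0.0], [0.0, 0.26, 0.27, -0.01, 0.0, -0.0, 0.0], [0.0, 0.26, 0.27, -0.01, 0.0, -0.0, 0.0], [0.0, 0.26, 0.27, -0.01, 0.0, -0.0, 0.0]]
```

```bash
python3 -m creep '[[[0,0,0.5,0,0,0,0],[0,0,0.5,0,0,0,0],[0,0,0.4,0,0,0,0],[0,0,0.2,0,0,0,0],[0,0,0,0,0,0,0]]]'; python3 -m creep '[[[0,0,0.1,0,0,0,0],[0,0,0.1,0,0,0,0],[0,0,0,0,0,0,0]]]'; python3 -m creep '[[[0,0.5,0,0,0,0,0],[0,0.5,0,0,0,0,0],[0,0.3,0,0,0,0,0],[0,0.1,0,0,0,0,0],[0,0.1,0,0,0,0,0],[0,0,0,0,0,0,0]]]'
```

```text
clock: 5.05
position: [0.561, 0.23, 0.2076]
tool_rot: [-3.142, 0.0, 1.594]
force: [0.1, 0.5, -4.2]
grip_width: 0.0477
finger_force: 42.1
clock: 5.42
position: [0.5621, 0.2301, 0.2076]
tool_rot: [-3.139, 0.0, 1.593]
force: [-9.1, -0.5, 4.0]
grip_width: 0.0475
finger_force: 43.0
clock: 6.18
position: [0.5619, 0.2436, 0.2076]
tool_rot: [-3.138, 0.002, 1.592]
force: [-9.3, -10.1, 6.4]
grip_width: 0.0473
finger_force: 43.4
```

```bash
python3 -m creep '[[[0,0.1,0.1,0,0,0,0],[0,0.05,0.05,0,0,0,0],[0,0,0,0,0,0,0],[0,0,0,0,0,0,0]]]'; python3 -m creep '[[[0.2,0,0,0,0,0,0],[0.3,0,0,0,0,0,0],[0.5,0,0,0,0,0,0],[0.9,0,0,0,0,0,0],[0.9,0,0,0,0,0,0],[0.9,0,0,0,0,0,0]]]'; python3 plan.py .46 .17 .357 91.25 6 1
```

```text
clock: 6.68
position: [0.5625, 0.244, 0.2076]
tool_rot: [-3.135, 0.004, 1.592]
force: [-20.2, -18.8, 19.5]
grip_width: 0.0473
finger_force: 45.0
clock: 7.42
position: [0.5641, 0.2467, 0.2077]
tool_rot: [3.142, -0.0, 1.594]
force: [0.4, 0.0, -0.6]
grip_width: 0.0809
finger_force: 0.0
pos [0.5641 0.2467 0.2077] yaw 91.32 w 0.0809 t 7.42
[[1.0, -1.24, -1.76, -2.49, 0.0, -0.0, 0.0], [1.0, -1.24, -1.76, -2.49, 0.0, -0.0, 0.0], [1.0, -1.24, -1.76, -2.49, 0.0, -0.0, 0.0], [1.0, -1.24, -1.76, -2.49, 0.0, -0.0, 0.0], [1.0, -1.24, -1.76, -2.49, 0.0, -0.0, 0.0], [1.0, -1.24, -1.76, -2.49, 0.0, -0.0, 0.0]]
```

```bash
python3 -m creep '[[[1,0,0,-3,0,0,0],[1,-0.5,-1,-4,0,0,0],[1,-2,-1,-4,0,0,0],[1,-2,0,-3,0,0,0],[1,-2,0,0,0,0,0],[1,0,0,0,0,0,0],[1,0,0,0,0,0,0]]]'
cat > look.py <<'E'
from h import *
import sys
f=cam('wrist'); p=cloud(f)*1000
def sel(z0,z1,x0,x1,y0,y1):
    m=(p[...,2]>z0)&(p[...,2]<z1)&(p[...,0]>x0)&(p[...,0]<x1)&(p[...,1]>y0)&(p[...,1]<y1); return p[m]
q=sel(57,72,480,625,100,340); c,sz,an=cv2.minAreaRect(q[:,:2].astype(np.float32)); print('relay top',np.round(c,1),np.round(sz,1),an)
for n,A in (('back',sel(18.5,24,585,630,90,300)),('side',sel(18.5,24,490,560,316,345))):
    k=np.linalg.eigh(np.cov(A[:,:2].T))[1][:,1]; print(n,A.mean(0).round(1),np.degrees(np.arctan2(k[1],k[0])).round(2))
if len(sys.argv)>1: cv2.imwrite('pics/'+sys.argv[1]+'.png',cv2.resize(f['image'][:300],(800,469)))
E
python3 look.py w2
```

```text
clock: 8.3
position: [0.5455, 0.1817, 0.3469]
tool_rot: [-3.14, 0.0, 1.594]
force: [0.8, 0.4, -1.2]
grip_width: 0.0853
finger_force: 0.0
relay top [560.8 244.7] [ 48.1 148.4] 1.2447510957717896
back [597.9 202.4  21.1] 90.96
side [515.7 326.6  21. ] -174.87
```

View pics/w2.png

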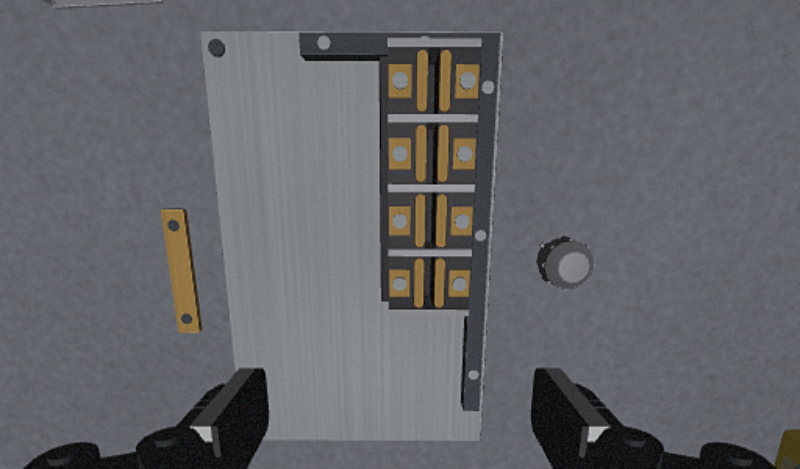

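Relay is seated flush at (561,245) mm, yaw 1.24°, parallel to the bars. Next, the case.

```bash
python3 plan.py .55 -.25 .36 99.7 11 1
```

```text
pos [0.5454 0.1819 0.3468] yaw 91.36 w 0.0856 t 8.35
[[1.0, -3.93, -0.05, -0.12, -0.0, 0.0, -0.013], [1.0, -3.93, -0.1, -0.12, -0.0, 0.0, -0.013], [1.0, -3.92, -0.16, -0.12, -0.0, 0.0, -0.013], [1.0, -3.92, -0.21, -0.12, -0.0, 0.0, -0.013], [1.0, -3.92, -0.26, -0.12, -0.0, 0.0, -0.013], [1.0, -3.91, -0.31, -0.12, -0.0, 0.0, -0.013], [1.0, -3.91, -0.36, -0.12, -0.0, 0.0, -0.013], [1.0, -3.91, -0.41, -0.12, -0.0, 0.0, -0.013], [1.0, -3.9, -0.47, -0.12, -0.0, 0.0, -0.013], [1.0, -3.89, -0.52, -0.12, -0.0, 0.0, -0.013], [1.0, -3.89, -0.57, -0.12, -0.0, 0.0, -0.013]]
```

```bash
python3 -m creep '[[[1,-3.9,-0.1,-0.1,0,0,-0.013],[1,-3.9,-0.1,-0.1,0,0,-0.013],[1,-3.9,-0.2,-0.1,0,0,-0.013],[1,-3.9,-0.2,-0.1,0,0,-0.013],[1,-3.9,-0.3,-0.1,0,0,-0.013],[1,-3.9,-0.3,-0.1,0,0,-0.013],[1,-3.9,-0.4,-0.1,0,0,-0.013],[1,-3.9,-0.4,-0.1,0,0,-0.013],[1,-3.9,-0.5,-0.1,0,0,-0.013],[1,-3.9,-0.5,-0.1,0,0,-0.013],[1,-3.9,-0.6,-0.1,0,0,-0.013],[1,0,0,0,0,0,0]]]'
cat > lookg.py <<'E'
from h import *
import sys
if len(sys.argv)>2: __import__('time')
f=cam('wrist'); p=cloud(f)*1000
m=(p[...,2]>70)&(p[...,2]<90)&(p[...,0]>450)&(p[...,0]<680)&(p[...,1]>-330)&(p[...,1]<-60)
n,lab,st,_=cv2.connectedComponentsWithStats(m.astype(np.uint8))
for i in range(1,n):
    if st[i,4]>60:
        q=p[lab==i]; c,sz,an=cv2.minAreaRect(q[:,:2].astype(np.float32)); print(st[i].tolist(),np.round(c,1),np.round(sz,1),round(an,2),q[:,2].mean().round(1))
cv2.imwrite('pics/'+sys.argv[1]+'.png',cv2.resize(f['image'][:300],(800,469)))
E
python3 lookg.py w3
```

```text
clock: 9.85
position: [0.5471, -0.252, 0.3581]
tool_rot: [-3.141, 0.001, 1.734]
force: [0.0, 0.6, -0.3]
grip_width: 0.0858
finger_force: 0.0
[280, 0, 20, 32, 591] [ 549.5 -107.8] [14.5 20.1] 8.02 79.0
[278, 154, 17, 30, 494] [ 570.3 -228.2] [14.2 25.8] 10.8 79.5
[277, 198, 17, 29, 441] [ 577.1 -269.3] [14.2 25.6] 8.77 79.2
```

View pics/w3.png

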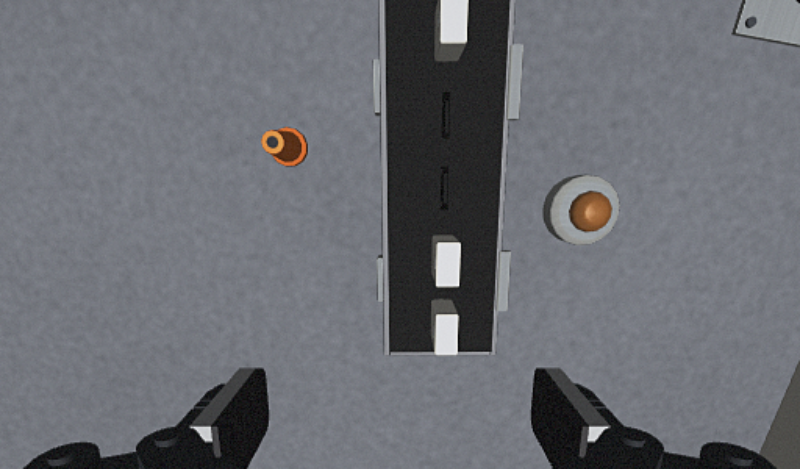

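Wrist view: gauges at (453,20), (447,265) and (446,335); slots 3 and 4 are empty. The lamp and boot are clear of the finger span. Going for the gauge at (570,−228) first.

```bash
python3 plan.py .5703 -.2282 .223 99.5 6 1
```

```text
pos [ 0.5475 -0.2502  0.358 ] yaw 99.43 w 0.0857 t 9.9
[[1.0, 0.3, 0.44, 2.25, -0.0, -0.0, -0.0], [1.0, 0.3, 0.44, 2.25, -0.0, -0.0, -0.0], [1.0, 0.3, 0.44, 2.25, -0.0, -0.0, -0.0], [1.0, 0.3, 0.44, 2.25, -0.0, -0.0, -0.0], [1.0, 0.3, 0.44, 2.25, -0.0, -0.0, -0.0], [1.0, 0.3, 0.44, 2.25, -0.0, -0.0, -0.0]]
```

```bash
python3 -m creep '[[[1,0.4,0.6,2.5,0,0,0],[1,0.5,0.7,3,0,0,0],[1,0.5,0.7,3,0,0,0],[1,0.4,0.6,3,0,0,0],[0.5,0,0,1.5,0,0,0],[0,0,0,0.5,0,0,0],[-0.4,0,0,0,0,0,0],[-0.9,0,0,0,0,0,0],[-0.9,0,0,0,0,0,0],[-0.9,0,0,0,0,0,0],[-0.9,0,0,0,0,0,0],[-0.9,0,0,0,0,0,0]]]' 40
```

```text
clock: 11.4
position: [0.5704, -0.2278, 0.2247]
tool_rot: [3.14, 0.001, 1.737]
force: [-0.2, 0.3, 7.7]
grip_width: 0.0136
finger_force: 41.7
```

```bash
python3 -m creep '[[[-0.9,0.2,0,-0.1,0,0,0],[-0.9,-0.4,0,-0.15,0,0,0],[-0.9,0.4,0,-0.15,0,0,0],[-0.9,-0.4,0,-0.2,0,0,0],[-0.9,0.4,0,-0.2,0,0,0],[-0.9,-0.4,0,-0.2,0,0,0],[-0.9,0.4,0,-0.2,0,0,0],[-0.9,-0.4,0,-0.2,0,0,0],[-0.9,0.4,0,-0.25,0,0,0],[-0.9,-0.4,0,-0.25,0,0,0],[-0.9,0.4,0,-0.25,0,0,0],[-0.9,-0.4,0,-0.25,0,0,0]]]'; python3 -m creep '[[[-0.9,0.4,0,-0.25,0,0,0],[-0.9,-0.4,0,-0.25,0,0,0],[-0.9,0.4,0,-0.25,0,0,0],[-0.9,-0.4,0,-0.25,0,0,0],[-0.9,0.2,0,-0.3,0,0,0],[-0.9,0,0,-1,0,0,0],[-0.9,0,0,-2,0,0,0],[-0.9,0,0,-2,0,0,0],[-0.9,0,0,-2,0,0,0],[-0.9,0,0,0,0,0,0]]]'; python3 lookg.py w4
```

```text
clock: 12.9
position: [0.5707, -0.229, 0.2477]
tool_rot: [-3.141, -0.002, 1.738]
force: [3.4, 6.9, -7.5]
grip_width: 0.0131
finger_force: 39.9
clock: 14.15
position: [0.5704, -0.2277, 0.3325]
tool_rot: [3.139, 0.001, 1.737]
force: [0.0, -0.5, -0.7]
grip_width: 0.0134
finger_force: 41.1
[245, 8, 20, 44, 866] [ 549.2 -104.7] [13.9 25.9] 10.05 79.5
```

View pics/w4.png

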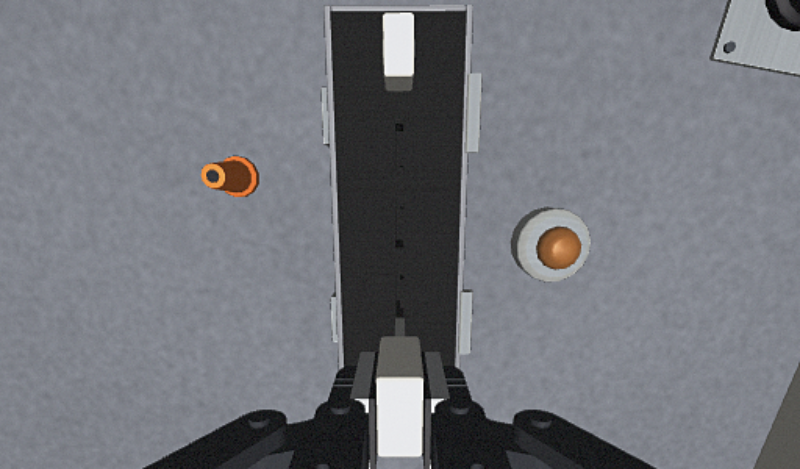

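```bash
python3 - <<'E'
from h import *
p=cloud(cam('wrist'))*1000; print(p[250:280:6,254:260:2,2].round(1).tolist())
E
python3 plan.py .552 .18 .345 91.24 11 -.9
```

```text
[[187.6, 186.1, 186.7], [187.3, 186.3, 187.4], [186.6, 187.3, 187.4], [186.1, 187.2, 187.3], [188.1, 186.6, 186.3]]
pos [ 0.5701 -0.2274  0.3307] yaw 99.52 w 0.0133 t 14.25
[[-0.9, 3.68, 0.45, -0.13, 0.0, -0.0, 0.013], [-0.9, 3.69, 0.4, -0.13, 0.0, -0.0, 0.013], [-0.9, 3.69, 0.35, -0.13, 0.0, -0.0, 0.013], [-0.9, 3.69, 0.31, -0.13, 0.0, -0.0, 0.013], [-0.9, 3.7, 0.26, -0.13, 0.0, -0.0, 0.013], [-0.9, 3.7, 0.21, -0.13, 0.0, -0.0, 0.013], [-0.9, 3.7, 0.16, -0.13, 0.0, -0.0, 0.013], [-0.9, 3.71, 0.11, -0.13, 0.0, -0.0, 0.013], [-0.9, 3.71, 0.06, -0.13, 0.0, -0.0, 0.013], [-0.9, 3.71, 0.01, -0.13, 0.0, -0.0, 0.013], [-0.9, 3.71, -0.04, -0.13, 0.0, -0.0, 0.013]]
```

```bash
python3 -m creep '[[[-0.9,3.7,0.4,-0.1,0,0,0.013],[-0.9,3.7,0.4,-0.1,0,0,0.013],[-0.9,3.7,0.4,-0.1,0,0,0.013],[-0.9,3.7,0.3,-0.1,0,0,0.013],[-0.9,3.7,0.3,-0.1,0,0,0.013],[-0.9,3.7,0.2,-0.1,0,0,0.013],[-0.9,3.7,0.2,-0.2,0,0,0.013],[-0.9,3.7,0.1,-0.2,0,0,0.013],[-0.9,3.7,0,-0.2,0,0,0.013],[-0.9,3.7,0,-0.2,0,0,0.013],[-0.9,3.7,0,-0.1,0,0,0.013],[-0.9,0,0,0,0,0,0]]]'; python3 look.py; python3 plan.py .5604 .2627 .280 91.24 5 -.9
```

```text
clock: 15.75
position: [0.5513, 0.183, 0.3448]
tool_rot: [-3.14, -0.0, 1.598]
force: [-0.5, -0.4, -1.0]
grip_width: 0.0133
finger_force: 41.1
relay top [555.8 203. ] [ 48.1 124.3] 1.1231988668441772
back [597.4 213.8  21. ] 91.41
side [524.9 326.4  21. ] -179.15
pos [0.5516 0.1811 0.3449] yaw 91.44 w 0.0131 t 15.8
[[-0.9, 1.63, 0.22, 1.3, -0.0, 0.0, 0.001], [-0.9, 1.63, 0.22, 1.3, -0.0, 0.0, 0.001], [-0.9, 1.63, 0.22, 1.3, -0.0, 0.0, 0.001], [-0.9, 1.63, 0.22, 1.3, -0.0, 0.0, 0.001], [-0.9, 1.63, 0.21, 1.3, -0.0, 0.0, 0.001]]
```

The relay's fix has shifted, so it may have been knocked. Looking.

```bash
python3 look.py w5
```

```text
relay top [555.8 201.8] [ 48.1 126.5] 1.169051170349121
back [597.4 213.   21. ] 91.43
side [525.  326.4  21. ] -178.58
```

View pics/w5.png

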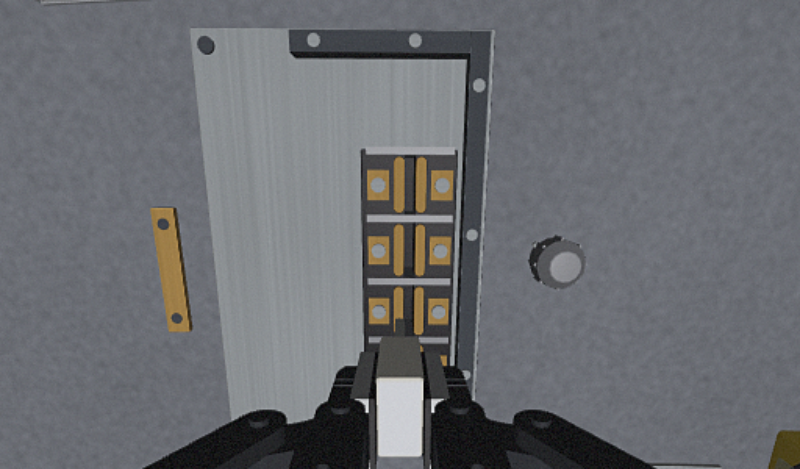

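Relay was knocked about 55 mm along −y. I'll park the gauge back in its slot, re-home the relay, then go on.

```bash
python3 plan.py .5704 -.2278 .30 99.5 11 -.9
```

```text
pos [0.5518 0.1799 0.3451] yaw 91.35 w 0.0132 t 15.85
[[-0.9, -3.71, 0.08, 0.41, -0.0, 0.0, -0.013], [-0.9, -3.71, 0.03, 0.41, -0.0, 0.0, -0.013], [-0.9, -3.71, -0.01, 0.41, -0.0, 0.0, -0.013], [-0.9, -3.71, -0.06, 0.41, -0.0, 0.0, -0.013], [-0.9, -3.71, -0.11, 0.41, -0.0, 0.0, -0.013], [-0.9, -3.71, -0.16, 0.41, -0.0, 0.0, -0.013], [-0.9, -3.7, -0.21, 0.41, -0.0, 0.0, -0.013], [-0.9, -3.7, -0.25, 0.41, -0.0, 0.0, -0.013], [-0.9, -3.7, -0.3, 0.41, -0.0, 0.0, -0.013], [-0.9, -3.69, -0.35, 0.41, -0.0, 0.0, -0.013], [-0.9, -3.69, -0.4, 0.41, -0.0, 0.0, -0.013]]
```

```bash
python3 -m creep '[[[-0.9,-3.7,0.1,0.3,0,0,-0.013],[-0.9,-3.7,0,0.3,0,0,-0.013],[-0.9,-3.7,0,0.3,0,0,-0.013],[-0.9,-3.7,-0.1,0.4,0,0,-0.013],[-0.9,-3.7,-0.1,0.4,0,0,-0.013],[-0.9,-3.7,-0.2,0.4,0,0,-0.013],[-0.9,-3.7,-0.2,0.4,0,0,-0.013],[-0.9,-3.7,-0.2,0.4,0,0,-0.013],[-0.9,-3.7,-0.3,0.4,0,0,-0.013],[-0.9,-3.7,-0.4,0.4,0,0,-0.013],[-0.9,-3.7,-0.4,0.4,0,0,-0.013],[-0.9,0,0,0.2,0,0,0]]]'; python3 -m creep '[[[-0.9,0,0,0,0,0,0],[-0.9,0,0,0,0,0,0]]]'; python3 plan.py .5704 -.2278 .262 99.5 2 -.9
```

```text
clock: 17.35
position: [0.5683, -0.2315, 0.3022]
tool_rot: [-3.14, 0.001, 1.731]
force: [-1.1, 0.7, -0.7]
grip_width: 0.0133
finger_force: 41.1
clock: 17.6
position: [0.5698, -0.2267, 0.3027]
tool_rot: [-3.142, -0.0, 1.737]
force: [0.8, -0.1, -0.7]
grip_width: 0.0131
finger_force: 41.1
pos [ 0.5698 -0.2267  0.3027] yaw 99.55 w 0.0131 t 17.6
[[-0.9, -0.06, 0.02, 2.04, -0.0, -0.0, 0.0], [-0.9, -0.06, 0.02, 2.04, -0.0, -0.0, 0.0]]
```

```bash
python3 -m creep '[[[-0.9,-0.1,0.05,2,0,0,0],[-0.9,0,0,1.5,0,0,0],[-0.9,0,0,0.7,0,0,0],[-0.9,0,0,0.3,0,0,0],[-0.9,0,0,0.3,0,0,0],[-0.9,0,0,0,0,0,0]]]';python3 -m creep '[[[-0.9,0,0,0.3,0,0,0],[-0.9,0.1,0,0.3,0,0,0],[-0.9,-0.2,0,0.3,0,0,0],[-0.9,0.2,0,0.3,0,0,0],[-0.9,-0.2,0,0.3,0,0,0],[-0.9,0.1,0,0.3,0,0,0],[-0.9,0,0,0.3,0,0,0],[-0.9,0,0,0,0,0,0]]]'
```

```text
clock: 18.35
position: [0.5706, -0.2282, 0.2548]
tool_rot: [3.141, 0.0, 1.737]
force: [-0.2, 0.3, -0.6]
grip_width: 0.0132
finger_force: 41.1
clock: 19.35
position: [0.5707, -0.2284, 0.2338]
tool_rot: [3.141, 0.001, 1.737]
force: [2.0, -1.4, 1.0]
grip_width: 0.0135
finger_force: 41.2
```

```bash
python3 -m creep '[[[-0.9,0.1,0,0.3,0,0,0],[-0.9,-0.2,0,0.3,0,0,0],[-0.9,0.1,0,0.1,0,0,0],[-0.9,0,0,0,0,0,0],[-0.5,0,0,0,0,0,0],[0,0,0,0,0,0,0],[0.8,0,0,0,0,0,0],[0.8,0,0,-2,0,0,0],[1,0,0,-4,0,0,0],[1,0,0,-4,0,0,0],[1,0,0,0,0,0,0]]]'; python3 plan.py .552 .15 .345 91.24 11 1
```

```text
clock: 20.72
position: [0.5711, -0.2287, 0.331]
tool_rot: [3.136, 0.002, 1.736]
force: [-1.3, 0.8, 0.3]
grip_width: 0.0852
finger_force: 0.0
pos [ 0.5711 -0.2287  0.331 ] yaw 99.49 w 0.0852 t 20.73
[[1.0, 3.42, 0.4, -0.13, 0.0, 0.0, 0.013], [1.0, 3.43, 0.35, -0.13, 0.0, 0.0, 0.013], [1.0, 3.43, 0.31, -0.13, 0.0, 0.0, 0.013], [1.0, 3.44, 0.26, -0.13, 0.0, 0.0, 0.013], [1.0, 3.44, 0.22, -0.13, 0.0, 0.0, 0.013], [1.0, 3.44, 0.17, -0.13, 0.0, 0.0, 0.013], [1.0, 3.44, 0.13, -0.13, 0.0, 0.0, 0.013], [1.0, 3.45, 0.08, -0.13, 0.0, 0.0, 0.013], [1.0, 3.45, 0.04, -0.13, 0.0, 0.0, 0.013], [1.0, 3.45, -0.01, -0.13, 0.0, 0.0, 0.013], [1.0, 3.45, -0.05, -0.13, 0.0, 0.0, 0.013]]
```

```bash
python3 -m creep '[[[1,3.4,0.4,-0.1,0,0,0.013],[1,3.4,0.4,-0.1,0,0,0.013],[1,3.4,0.3,-0.1,0,0,0.013],[1,3.4,0.3,-0.1,0,0,0.013],[1,3.4,0.2,-0.1,0,0,0.013],[1,3.4,0.2,-0.1,0,0,0.013],[1,3.4,0.1,-0.2,0,0,0.013],[1,3.4,0.1,-0.2,0,0,0.013],[1,3.4,0,-0.2,0,0,0.013],[1,3.4,0,-0.2,0,0,0.013],[1,3.4,0,-0.1,0,0,0.013],[1,0,0,0,0,0,0]]]'; python3 look.py; python3 plan.py .556 .191 .208 91.24 5 1
```

```text
clock: 22.22
position: [0.5522, 0.1489, 0.3419]
tool_rot: [-3.141, -0.001, 1.598]
force: [-0.5, -0.5, 0.2]
grip_width: 0.0853
finger_force: 0.0
relay top [556. 191.] [ 48.2 148.5] 1.219703197479248
back [597.4 205.   21. ] 91.2
side [nan nan nan] nan
pos [0.5524 0.1471 0.3419] yaw 91.43 w 0.0854 t 22.27
[[1.0, 0.88, 0.09, 2.68, -0.0, -0.0, 0.001], [1.0, 0.88, 0.09, 2.68, -0.0, -0.0, 0.001], [1.0, 0.88, 0.09, 2.68, -0.0, -0.0, 0.001], [1.0, 0.88, 0.09, 2.68, -0.0, -0.0, 0.001], [1.0, 0.88, 0.09, 2.68, -0.0, -0.0, 0.001]]
  avg = a.mean(axis, **keepdims_kw)
  ret = um.true_divide(
look.py:8: RuntimeWarning: Degrees of freedom <= 0 for slice
  k=np.linalg.eigh(np.cov(A[:,:2].T))[1][:,1]; print(n,A.mean(0).round(1),np.degrees(np.arctan2(k[1],k[0])).round(2))
  c *= np.true_divide(1, fact)
  c *= np.true_divide(1, fact)
look.py:8: RuntimeWarning: Mean of empty slice.
  k=np.linalg.eigh(np.cov(A[:,:2].T))[1][:,1]; print(n,A.mean(0).round(1),np.degrees(np.arctan2(k[1],k[0])).round(2))
```

```bash
python3 -m creep '[[[1,1.1,0.1,3,0,0,0],[1,1.1,0.1,3,0,0,0],[1,1.1,0.1,3,0,0,0],[1,1.1,0.1,2.5,0,0,0],[1,0,0,1.4,0,0,0],[1,0,0,0.4,0,0,0],[0.3,0,0,0,0,0,0],[0.1,0,0,0,0,0,0],[0,0,0,0,0,0,0],[0,0,0,0,0,0,0],[0,0,0,0,0,0,0]]]' 40;  python3 -m creep '[[[0,0.5,0,-0.05,0,0,0],[0,1,0,0,0,0,0],[0,1,0,0,0,0,0],[0,1,0,0,0,0,0],[0,1,0,0,0,0,0],[0,0.3,0,0,0,0,0],[0,0,0.3,0,0,0,0],[0,0,0.2,0,0,0,0],[0,0,0,0,0,0,0]]]'
```

```text
clock: 23.65
position: [0.556, 0.1901, 0.2097]
tool_rot: [3.14, -0.0, 1.593]
force: [-1.3, -1.3, 6.6]
grip_width: 0.0472
finger_force: 41.5
clock: 24.78
position: [0.5588, 0.2396, 0.2097]
tool_rot: [-3.14, -0.001, 1.595]
force: [-8.8, -0.6, 15.2]
grip_width: 0.0472
finger_force: 43.8
```

```bash
python3 -m creep '[[[0,0.2,0,-0.1,0,0,0],[0,0.2,0,0,0,0,0],[0,0.1,0,0,0,0,0],[0,0,0,0,0,0,0]]]';  python3 -m creep '[[[0,0,0.1,0,0,0,0],[0,0,0.1,0,0,0,0],[0,0,0.05,0,0,0,0],[0,0.05,0,0,0,0,0],[0,0,0,0,0,0,0]]]'
```

```text
clock: 25.28
position: [0.5594, 0.2436, 0.2101]
tool_rot: [-3.141, 0.0, 1.594]
force: [-0.0, 0.3, -3.3]
grip_width: 0.0474
finger_force: 41.8
clock: 25.9
position: [0.5616, 0.2437, 0.21]
tool_rot: [-3.14, 0.001, 1.594]
force: [-4.2, -2.3, -3.1]
grip_width: 0.0472
finger_force: 42.0
```

```bash
python3 -m creep '[[[0,0.1,0.1,0,0,0,0],[0,0.1,0.1,0,0,0,0],[0,0.05,0.05,0,0,0,0],[0,0,0,0,0,0,0],[0,0,0,0,0,0,0]]]'; python3 -m creep '[[[0.2,0,0,0,0,0,0],[0.3,0,0,0,0,0,0],[0.5,0,0,0,0,0,0],[1,0,0,0,0,0,0],[1,0,0,0,0,0,0],[1,0,-0.2,-1,0,0,0],[1,0,-0.3,-4,0,0,0],[1,-3,-0.3,-4,0,0,0],[1,-3,-0.2,-4,0,0,0],[1,0,0,-0.5,0,0,0],[1,0,0,0,0,0,0]]]'; python3 look.py
```

```text
clock: 26.52
position: [0.5626, 0.2444, 0.2099]
tool_rot: [-3.135, 0.004, 1.593]
force: [-22.0, -15.4, 16.8]
grip_width: 0.0474
finger_force: 44.4
clock: 27.9
position: [0.5556, 0.1869, 0.3455]
tool_rot: [3.141, -0.001, 1.594]
force: [-0.2, -0.2, -0.0]
grip_width: 0.086
finger_force: 0.0
relay top [560.7 244.6] [ 48.2 148.5] 1.2271829843521118
back [597.8 202.5  21.1] 91.0
side [517.  326.8  21. ] -174.47
```

```bash
python3 plan.py .5495 -.1045 .29 99.5 9 1
```

```text
pos [0.5554 0.1872 0.3447] yaw 91.38 w 0.0856 t 27.95
[[1.0, -3.24, -0.14, 0.61, -0.0, -0.0, -0.016], [1.0, -3.24, -0.19, 0.61, -0.0, -0.0, -0.016], [1.0, -3.23, -0.25, 0.61, -0.0, -0.0, -0.016], [1.0, -3.23, -0.3, 0.61, -0.0, -0.0, -0.016], [1.0, -3.22, -0.35, 0.61, -0.0, -0.0, -0.016], [1.0, -3.22, -0.4, 0.61, -0.0, -0.0, -0.016], [1.0, -3.21, -0.45, 0.61, -0.0, -0.0, -0.016], [1.0, -3.2, -0.5, 0.61, -0.0, -0.0, -0.016], [1.0, -3.19, -0.55, 0.61, -0.0, -0.0, -0.016]]
```

```bash
python3 -m creep '[[[1,-3.2,-0.1,0.6,0,0,-0.016],[1,-3.2,-0.2,0.6,0,0,-0.016],[1,-3.2,-0.3,0.6,0,0,-0.016],[1,-3.2,-0.3,0.6,0,0,-0.016],[1,-3.2,-0.4,0.6,0,0,-0.016],[1,-3.2,-0.4,0.6,0,0,-0.016],[1,-3.2,-0.5,0.6,0,0,-0.016],[1,-3.2,-0.5,0.6,0,0,-0.016],[1,-3.2,-0.5,0.6,0,0,-0.016],[1,0,0,0,0,0,0],[1,0,0,0,0,0,0]]]'; python3 plan.py .5495 -.1045 .224 99.5 3 1
```

```text
clock: 29.32
position: [0.549, -0.1026, 0.2904]
tool_rot: [-3.14, -0.001, 1.739]
force: [-0.3, 1.1, -0.8]
grip_width: 0.085
finger_force: 0.0
pos [ 0.549  -0.1026  0.2904] yaw 99.61 w 0.085 t 29.32
[[1.0, -0.07, 0.01, 2.21, -0.0, -0.0, 0.001], [1.0, -0.07, 0.01, 2.21, -0.0, -0.0, 0.001], [1.0, -0.07, 0.01, 2.21, -0.0, -0.0, 0.001]]
```

```bash
python3 -m creep '[[[1,-0.1,0,3,0,0,0],[0.5,-0.1,0,2.6,0,0,0],[0,0,0,1,0,0,0],[-0.9,0,0,0,0,0,0],[-0.9,0,0,0,0,0,0],[-0.9,0,0,0,0,0,0],[-0.9,0,0,0,0,0,0],[-0.9,0,0,0,0,0,0]]]'; python3 -m creep '[[[-0.9,0.2,0,-0.1,0,0,0],[-0.9,-0.4,0,-0.15,0,0,0],[-0.9,0.4,0,-0.15,0,0,0],[-0.9,-0.4,0,-0.2,0,0,0],[-0.9,0.4,0,-0.2,0,0,0],[-0.9,-0.4,0,-0.2,0,0,0],[-0.9,0.4,0,-0.2,0,0,0],[-0.9,-0.4,0,-0.2,0,0,0],[-0.9,0.4,0,-0.25,0,0,0],[-0.9,-0.4,0,-0.25,0,0,0],[-0.9,0.4,0,-0.25,0,0,0],[-0.9,-0.4,0,-0.25,0,0,0]]]'; python3 -m creep '[[[-0.9,0.4,0,-0.25,0,0,0],[-0.9,-0.4,0,-0.25,0,0,0],[-0.9,0.4,0,-0.25,0,0,0],[-0.9,-0.4,0,-0.25,0,0,0],[-0.9,0.2,0,-0.3,0,0,0],[-0.9,0,0,-1,0,0,0],[-0.9,0,0,-2,0,0,0],[-0.9,0,0,-2,0,0,0],[-0.9,0,0,-2,0,0,0],[-0.9,0,0,0,0,0,0]]]'; python3 plan.py .556 .181 .345 91.24 8 -.9
```

```text
clock: 30.32
position: [0.5497, -0.1054, 0.2261]
tool_rot: [3.14, 0.0, 1.738]
force: [-0.2, 1.9, 8.1]
grip_width: 0.0132
finger_force: 42.3
clock: 31.82
position: [0.5498, -0.1068, 0.2493]
tool_rot: [3.141, -0.001, 1.739]
force: [4.4, 6.9, -6.8]
grip_width: 0.0132
finger_force: 39.9
clock: 33.08
position: [0.5495, -0.1057, 0.3339]
tool_rot: [3.139, 0.0, 1.738]
force: [0.5, -0.6, -0.8]
grip_width: 0.0131
finger_force: 41.2
pos [ 0.5495 -0.1057  0.3339] yaw 99.56 w 0.0131 t 33.08
[[-0.9, 3.52, 0.68, -0.14, 0.0, 0.0, 0.018], [-0.9, 3.53, 0.61, -0.14, 0.0, 0.0, 0.018], [-0.9, 3.54, 0.55, -0.14, 0.0, 0.0, 0.018], [-0.9, 3.55, 0.48, -0.14, 0.0, 0.0, 0.018], [-0.9, 3.56, 0.42, -0.14, 0.0, 0.0, 0.018], [-0.9, 3.57, 0.35, -0.14, 0.0, 0.0, 0.018], [-0.9, 3.57, 0.29, -0.14, 0.0, 0.0, 0.018], [-0.9, 3.58, 0.22, -0.14, 0.0, 0.0, 0.018]]
```

```bash
python3 -m creep '[[[-0.9,3.5,0.7,-0.2,0,0,0.018],[-0.9,3.5,0.6,-0.2,0,0,0.018],[-0.9,3.5,0.6,-0.2,0,0,0.018],[-0.9,3.6,0.5,-0.1,0,0,0.018],[-0.9,3.6,0.4,-0.1,0,0,0.018],[-0.9,3.6,0.3,-0.1,0,0,0.018],[-0.9,3.6,0.3,-0.1,0,0,0.018],[-0.9,3.6,0.2,-0.1,0,0,0.018],[-0.9,0,0,0,0,0,0],[-0.9,0,0,0,0,0,0]]]'
cat >> look.py <<'E'
q=p[240:285,252:262]; q=q[q[...,2]>110]; print('held top',len(q),q.mean(0).round(1) if len(q) else '')
E
python3 look.py; python3 plan.py .5604 .2627 .285 91.24 4 -.9
```

```text
clock: 34.33
position: [0.5554, 0.1814, 0.3428]
tool_rot: [-3.141, 0.001, 1.594]
force: [-0.6, -1.7, 0.0]
grip_width: 0.0132
finger_force: 41.1
relay top [560.7 245.1] [ 48.1 148.1] 1.149559736251831
back [597.7 214.5  21.1] 91.18
side [515.  326.9  21. ] -174.32
held top 450 [555.5 183.1 197.1]
pos [0.5555 0.181  0.3429] yaw 91.27 w 0.0132 t 34.38
[[-0.9, 2.04, 0.17, 1.45, -0.0, 0.0, 0.0], [-0.9, 2.04, 0.17, 1.45, -0.0, 0.0, 0.0], [-0.9, 2.04, 0.17, 1.45, -0.0, 0.0, 0.0], [-0.9, 2.04, 0.17, 1.45, -0.0, 0.0, 0.0]]
```

```bash
python3 -m creep '[[[-0.9,2,0.2,0.6,0,0,0],[-0.9,2,0.2,1,0,0,0],[-0.9,2,0.2,1.4,0,0,0],[-0.9,2.1,0.1,2,0,0,0],[-0.9,0,0,0,0,0,0],[-0.9,0,0,0,0,0,0]]]'; python3 plan.py .5603 .2628 .278 91.24 2 -.9
```

```text
clock: 35.12
position: [0.5607, 0.2629, 0.2929]
tool_rot: [-3.141, 0.001, 1.594]
force: [0.1, -0.7, -0.5]
grip_width: 0.0134
finger_force: 41.1
pos [0.5607 0.2629 0.2929] yaw 91.31 w 0.0134 t 35.12
[[-0.9, -0.01, -0.02, 0.75, -0.0, 0.0, 0.001], [-0.9, -0.01, -0.02, 0.75, -0.0, 0.0, 0.001]]
```

```bash
python3 -m creep '[[[-0.9,0,0,0.6,0,0,0],[-0.9,0,0,0.6,0,0,0],[-0.9,0,0,0.4,0,0,0],[-0.9,0,0,0.4,0,0,0],[-0.9,0,0,0,0,0,0]]]';python3 -m creep '[[[-0.9,0,0,0.4,0,0,0],[-0.9,0,0,0.5,0,0,0],[-0.9,0,0,0.5,0,0,0],[-0.9,0,0,0.5,0,0,0],[-0.9,0,0,0.3,0,0,0],[-0.9,0,0,0,0,0,0]]]'
```

```text
clock: 35.75
position: [0.5606, 0.263, 0.2729]
tool_rot: [-3.141, 0.0, 1.594]
force: [0.8, -0.1, -0.6]
grip_width: 0.0137
finger_force: 41.1
clock: 36.5
position: [0.5607, 0.263, 0.251]
tool_rot: [-3.141, 0.0, 1.594]
force: [0.5, 0.3, -1.2]
grip_width: 0.0134
finger_force: 41.1
```

```bash
python3 -m creep '[[[-0.9,0,0,0.1,0,0,0],[-0.9,0,0,0.1,0,0,0],[-0.9,0,0,0.1,0,0,0],[-0.9,0,0,0.05,0,0,0],[-0.9,0,0,0,0,0,0]]]'; python3 -m creep '[[[-0.7,0,0,0,0,0,0],[-0.4,0,0,0,0,0,0],[0,0,0,0,0,0,0],[0,0,0,0,0,0,0],[0,0,0,-2,0,0,0],[0,0,0,-3,0,0,0],[0.5,-3,0,-4,0,0,0],[1,-5,0,0,0,0,0],[1,0,0,0,0,0,0],[1,0,0,0,0,0,0]]]'; python3 look.py w6; python3 plan.py .5707 -.2284 .33 99.5 11 1
```

```text
clock: 37.12
position: [0.5607, 0.263, 0.248]
tool_rot: [3.141, -0.0, 1.594]
force: [-1.6, -1.4, 4.5]
grip_width: 0.0136
finger_force: 42.2
clock: 38.38
position: [0.5626, 0.1833, 0.3387]
tool_rot: [3.141, -0.001, 1.594]
force: [0.7, -0.1, -0.7]
grip_width: 0.0851
finger_force: 0.0
relay top [560.8 244.6] [ 48.2 148. ] 1.2038856744766235
back [597.8 203.5  21.1] 91.08
side [514.9 326.7  21. ] -174.28
held top 0 
pos [0.5625 0.1838 0.3383] yaw 91.35 w 0.0853 t 38.42
[[1.0, -3.75, -0.01, 0.07, 0.0, -0.0, -0.013], [1.0, -3.75, -0.06, 0.07, 0.0, -0.0, -0.013], [1.0, -3.75, -0.11, 0.07, 0.0, -0.0, -0.013], [1.0, -3.74, -0.16, 0.07, 0.0, -0.0, -0.013], [1.0, -3.74, -0.21, 0.07, 0.0, -0.0, -0.013], [1.0, -3.74, -0.26, 0.07, 0.0, -0.0, -0.013], [1.0, -3.74, -0.3, 0.07, 0.0, -0.0, -0.013], [1.0, -3.73, -0.35, 0.07, 0.0, -0.0, -0.013], [1.0, -3.73, -0.4, 0.07, 0.0, -0.0, -0.013], [1.0, -3.72, -0.45, 0.07, 0.0, -0.0, -0.013], [1.0, -3.72, -0.5, 0.07, 0.0, -0.0, -0.013]]
```

View pics/w6.png

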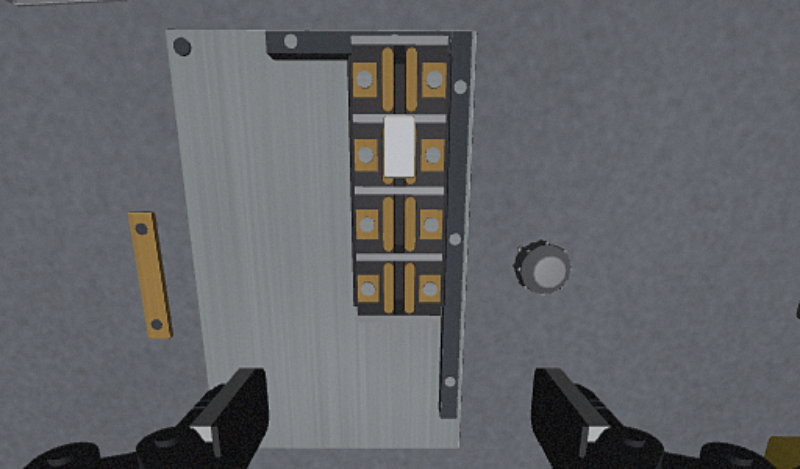

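The gauge stands upright in gap 3 at (399,147) and the relay is still home. Next gauge.

```bash
python3 -m creep '[[[1,-3.7,0,0.1,0,0,-0.013],[1,-3.7,-0.1,0.1,0,0,-0.013],[1,-3.7,-0.1,0.1,0,0,-0.013],[1,-3.7,-0.2,0.1,0,0,-0.013],[1,-3.7,-0.2,0.1,0,0,-0.013],[1,-3.7,-0.3,0.1,0,0,-0.013],[1,-3.7,-0.3,0,0,0,-0.013],[1,-3.7,-0.3,0.1,0,0,-0.013],[1,-3.7,-0.4,0.1,0,0,-0.013],[1,-3.7,-0.4,0.1,0,0,-0.013],[1,-3.8,-0.5,0.1,0,0,-0.013],[1,0,0,0,0,0,0]]]'; python3 -m creep '[[[1,0,0,2,0,0,0],[1,0,0,2,0,0,0],[1,0,0,0,0,0,0],[1,0,0,0,0,0,0]]]';  python3 plan.py .5707 -.2284 .2255 99.5 3 1
```

```text
clock: 39.92
position: [0.5704, -0.2283, 0.3276]
tool_rot: [-3.141, 0.001, 1.734]
force: [0.1, -0.0, 0.1]
grip_width: 0.0852
finger_force: 0.0
clock: 40.42
position: [0.5711, -0.2255, 0.2884]
tool_rot: [3.141, 0.0, 1.738]
force: [0.5, -0.2, 0.6]
grip_width: 0.0855
finger_force: 0.0
pos [ 0.5711 -0.2255  0.2884] yaw 99.56 w 0.0855 t 40.42
[[1.0, -0.09, -0.03, 2.1, 0.0, 0.0, 0.0], [1.0, -0.09, -0.03, 2.1, 0.0, 0.0, 0.0], [1.0, -0.09, -0.03, 2.1, 0.0, 0.0, 0.0]]
```

```bash
python3 -m creep '[[[1,-0.1,0,2.5,0,0,0],[0.5,-0.2,-0.1,2.6,0,0,0],[0,0,0,1.1,0,0,0],[-0.9,0,0,0,0,0,0],[-0.9,0,0,0,0,0,0],[-0.9,0,0,0,0,0,0],[-0.9,0,0,0,0,0,0],[-0.9,0,0,0,0,0,0]]]'; python3 -m creep '[[[-0.9,0.2,0,-0.1,0,0,0],[-0.9,-0.4,0,-0.15,0,0,0],[-0.9,0.4,0,-0.15,0,0,0],[-0.9,-0.4,0,-0.2,0,0,0],[-0.9,0.4,0,-0.2,0,0,0],[-0.9,-0.4,0,-0.2,0,0,0],[-0.9,0.4,0,-0.2,0,0,0],[-0.9,-0.4,0,-0.2,0,0,0],[-0.9,0.4,0,-0.25,0,0,0],[-0.9,-0.4,0,-0.25,0,0,0],[-0.9,0.4,0,-0.25,0,0,0],[-0.9,-0.4,0,-0.25,0,0,0]]]'; python3 -m creep '[[[-0.9,0.4,0,-0.25,0,0,0],[-0.9,-0.4,0,-0.25,0,0,0],[-0.9,0.4,0,-0.25,0,0,0],[-0.9,-0.4,0,-0.25,0,0,0],[-0.9,0.2,0,-0.3,0,0,0],[-0.9,0,0,-1,0,0,0],[-0.9,0,0,-2,0,0,0],[-0.9,0,0,-2,0,0,0],[-0.9,0,0,-2,0,0,0],[-0.9,0,0,0,0,0,0]]]'; python3 plan.py .556 .145 .345 91.24 10 -.9
```

```text
clock: 41.42
position: [0.5706, -0.2293, 0.2268]
tool_rot: [3.14, 0.001, 1.737]
force: [0.3, 1.3, 8.5]
grip_width: 0.0133
finger_force: 44.2
clock: 42.92
position: [0.5708, -0.2302, 0.2497]
tool_rot: [3.141, -0.002, 1.738]
force: [4.2, 6.9, -4.7]
grip_width: 0.0134
finger_force: 42.7
clock: 44.18
position: [0.5704, -0.2294, 0.3345]
tool_rot: [3.139, 0.001, 1.737]
force: [0.2, -0.0, -0.7]
grip_width: 0.0132
finger_force: 43.2
pos [ 0.5704 -0.2294  0.3345] yaw 99.51 w 0.0132 t 44.17
[[-0.9, 3.72, 0.48, -0.11, 0.0, 0.0, 0.014], [-0.9, 3.72, 0.42, -0.11, 0.0, 0.0, 0.014], [-0.9, 3.73, 0.37, -0.11, 0.0, 0.0, 0.014], [-0.9, 3.73, 0.32, -0.11, 0.0, 0.0, 0.014], [-0.9, 3.74, 0.26, -0.11, 0.0, 0.0, 0.014], [-0.9, 3.74, 0.21, -0.11, 0.0, 0.0, 0.014], [-0.9, 3.74, 0.15, -0.11, 0.0, 0.0, 0.014], [-0.9, 3.75, 0.1, -0.11, 0.0, 0.0, 0.014], [-0.9, 3.75, 0.05, -0.11, 0.0, 0.0, 0.014], [-0.9, 3.75, -0.01, -0.11, 0.0, 0.0, 0.014]]
```

```bash
python3 -m creep '[[[-0.9,3.7,0.5,-0.1,0,0,0.014],[-0.9,3.7,0.4,-0.1,0,0,0.014],[-0.9,3.7,0.4,-0.1,0,0,0.014],[-0.9,3.7,0.3,-0.1,0,0,0.014],[-0.9,3.7,0.3,-0.1,0,0,0.014],[-0.9,3.8,0.2,-0.1,0,0,0.014],[-0.9,3.8,0.2,-0.1,0,0,0.014],[-0.9,3.8,0.1,-0.1,0,0,0.014],[-0.9,3.8,0,-0.1,0,0,0.014],[-0.9,3.8,0,-0.1,0,0,0.014],[-0.9,0,0,0,0,0,0],[-0.9,0,0,0,0,0,0]]]'; python3 look.py; python3 plan.py .5612 .2267 .293 91.24 4 -.9
```

```text
clock: 45.68
position: [0.5554, 0.1461, 0.3424]
tool_rot: [-3.141, 0.001, 1.597]
force: [-0.7, -0.1, -0.0]
grip_width: 0.0139
finger_force: 43.2
relay top [561.  234.4] [ 48.2 127.6] 1.2155817747116089
back [597.8 203.1  21.1] 91.04
side [nan nan nan] nan
held top 450 [555.6 148.5 197.8]
pos [0.5555 0.1457 0.3425] yaw 91.43 w 0.0132 t 45.73
[[-0.9, 2.02, 0.19, 1.24, -0.0, 0.0, 0.001], [-0.9, 2.02, 0.19, 1.24, -0.0, 0.0, 0.001], [-0.9, 2.02, 0.19, 1.24, -0.0, 0.0, 0.001], [-0.9, 2.02, 0.19, 1.24, -0.0, 0.0, 0.001]]
  avg = a.mean(axis, **keepdims_kw)
  ret = um.true_divide(
look.py:8: RuntimeWarning: Degrees of freedom <= 0 for slice
  k=np.linalg.eigh(np.cov(A[:,:2].T))[1][:,1]; print(n,A.mean(0).round(1),np.degrees(np.arctan2(k[1],k[0])).round(2))
  c *= np.true_divide(1, fact)
  c *= np.true_divide(1, fact)
look.py:8: RuntimeWarning: Mean of empty slice.
  k=np.linalg.eigh(np.cov(A[:,:2].T))[1][:,1]; print(n,A.mean(0).round(1),np.degrees(np.arctan2(k[1],k[0])).round(2))
```

```bash
python3 -m creep '[[[-0.9,2,0.2,0.5,0,0,0],[-0.9,2,0.2,0.9,0,0,0],[-0.9,2,0.2,1.5,0,0,0],[-0.9,2.1,0.2,2,0,0,0],[-0.9,0,0,0,0,0,0],[-0.9,0,0,0,0,0,0]]]'; python3 plan.py .5612 .2267 .278 91.24 2 -.9
```

```text
clock: 46.48
position: [0.5615, 0.2277, 0.2934]
tool_rot: [-3.141, 0.001, 1.597]
force: [0.8, -0.9, 0.3]
grip_width: 0.0135
finger_force: 43.2
pos [0.5615 0.2277 0.2934] yaw 91.48 w 0.0135 t 46.48
[[-0.9, -0.05, -0.01, 0.77, -0.0, 0.0, 0.002], [-0.9, -0.05, -0.01, 0.77, -0.0, 0.0, 0.002]]
```

```bash
python3 -m creep '[[[-0.9,-0.1,0,0.6,0,0,0.004],[-0.9,0,0,0.6,0,0,0],[-0.9,0,0,0.4,0,0,0],[-0.9,0,0,0.4,0,0,0],[-0.9,0,0,0,0,0,0]]]';python3 -m creep '[[[-0.9,0,0,0.4,0,0,0],[-0.9,0,0,0.5,0,0,0],[-0.9,0,0,0.5,0,0,0],[-0.9,0,0,0.5,0,0,0],[-0.9,0,0,0.3,0,0,0],[-0.9,0,0,0,0,0,0]]]'; python3 -m creep '[[[-0.9,0,0,0.1,0,0,0],[-0.9,0,0,0.1,0,0,0],[-0.9,0,0,0.1,0,0,0],[-0.9,0,0,0.05,0,0,0],[-0.9,0,0,0,0,0,0]]]'
```

```text
clock: 47.1
position: [0.5614, 0.2267, 0.2734]
tool_rot: [-3.141, 0.0, 1.593]
force: [0.9, -0.3, -0.9]
grip_width: 0.0134
finger_force: 43.2
clock: 47.85
position: [0.5614, 0.2267, 0.2515]
tool_rot: [-3.141, 0.0, 1.593]
force: [-0.3, 0.3, -0.6]
grip_width: 0.0133
finger_force: 43.2
clock: 48.48
position: [0.5615, 0.2268, 0.2482]
tool_rot: [-3.142, 0.0, 1.593]
force: [-0.0, 0.5, 0.4]
grip_width: 0.0132
finger_force: 43.2
```

```bash
python3 -m creep '[[[-0.9,0,0,0.1,0,0,0],[-0.9,0,0,0.05,0,0,0],[-0.9,0,0,0,0,0,0]]]'; python3 -m creep '[[[-0.9,0,0,0.05,0,0,0],[-0.9,0,0,0.05,0,0,0],[-0.9,0,0,0,0,0,0]]]'
```

```text
clock: 48.85
position: [0.5615, 0.2268, 0.2467]
tool_rot: [-3.142, 0.0, 1.593]
force: [-0.1, -0.1, 0.6]
grip_width: 0.0132
finger_force: 43.3
clock: 49.22
position: [0.5615, 0.2267, 0.2465]
tool_rot: [3.141, -0.0, 1.593]
force: [-5.7, -1.4, 14.8]
grip_width: 0.0134
finger_force: 45.6
```

Seated (shoulder contact). Release, check, and head for the last gauge.

```bash
python3 -m creep '[[[-0.7,0,0,0,0,0,0],[-0.4,0,0,0,0,0,0],[0,0,0,0,0,0,0],[0,0,0,0,0,0,0],[0,0,0,-2,0,0,0],[0,0,0,-3,0,0,0],[0.5,-2,0,-4,0,0,0],[1,-2,0,0,0,0,0],[1,0,0,0,0,0,0],[1,0,0,0,0,0,0]]]'; python3 look.py 2>/dev/null; python3 plan.py .5773 -.2695 .33 99.5 12 1
```

```text
clock: 50.48
position: [0.5622, 0.1873, 0.3355]
tool_rot: [-3.141, -0.0, 1.593]
force: [0.0, -0.2, -0.8]
grip_width: 0.0851
finger_force: 0.0
relay top [560.8 244.7] [ 48.2 147.9] 1.2152727842330933
back [597.8 203.3  21.1] 91.07
side [515.9 327.1  21. ] -173.95
held top 1 [560.5 253.  304.8]
pos [0.5622 0.1875 0.3353] yaw 91.3 w 0.0852 t 50.52
[[1.0, -3.81, 0.04, 0.04, -0.0, -0.0, -0.012], [1.0, -3.81, -0.01, 0.04, -0.0, -0.0, -0.012], [1.0, -3.81, -0.05, 0.04, -0.0, -0.0, -0.012], [1.0, -3.81, -0.1, 0.04, -0.0, -0.0, -0.012], [1.0, -3.81, -0.14, 0.04, -0.0, -0.0, -0.012], [1.0, -3.81, -0.19, 0.04, -0.0, -0.0, -0.012], [1.0, -3.8, -0.23, 0.04, -0.0, -0.0, -0.012], [1.0, -3.8, -0.28, 0.04, -0.0, -0.0, -0.012], [1.0, -3.8, -0.32, 0.04, -0.0, -0.0, -0.012], [1.0, -3.79, -0.37, 0.04, -0.0, -0.0, -0.012], [1.0, -3.79, -0.41, 0.04, -0.0, -0.0, -0.012], [1.0, -3.78, -0.46, 0.04, -0.0, -0.0, -0.012]]
```

```bash
python3 -m creep '[[[1,-3.8,0,0,0,0,-0.012],[1,-3.8,0,0,0,0,-0.012],[1,-3.8,-0.1,0,0,0,-0.012],[1,-3.8,-0.1,0,0,0,-0.012],[1,-3.8,-0.1,0,0,0,-0.012],[1,-3.8,-0.2,0,0,0,-0.012],[1,-3.8,-0.2,0.1,0,0,-0.012],[1,-3.8,-0.3,0.1,0,0,-0.012],[1,-3.8,-0.3,0.1,0,0,-0.012],[1,-3.8,-0.4,0.1,0,0,-0.012],[1,-3.8,-0.4,0.1,0,0,-0.012],[1,-3.8,-0.5,0.1,0,0,-0.012]]]'; python3 -m creep '[[[1,0,0,2,0,0,0],[1,0,0,2,0,0,0],[1,0,0,0,0,0,0],[1,0,0,0,0,0,0]]]';  python3 plan.py .5773 -.2695 .2255 99.5 3 1
```

```text
clock: 52.02
position: [0.5769, -0.2706, 0.3291]
tool_rot: [-3.141, -0.001, 1.738]
force: [0.7, 0.5, -0.5]
grip_width: 0.0856
finger_force: 0.0
clock: 52.52
position: [0.5769, -0.2696, 0.29]
tool_rot: [3.141, 0.0, 1.738]
force: [-0.0, 0.1, -0.1]
grip_width: 0.0853
finger_force: 0.0
pos [ 0.5769 -0.2696  0.29  ] yaw 99.56 w 0.0853 t 52.52
[[1.0, 0.0, 0.01, 2.15, 0.0, 0.0, 0.0], [1.0, 0.0, 0.01, 2.15, 0.0, 0.0, 0.0], [1.0, 0.0, 0.01, 2.15, 0.0, 0.0, 0.0]]
```

```bash
python3 -m creep '[[[1,0,0,2.7,0,0,0],[0.5,0,0,2.6,0,0,0],[0,0,0,1.1,0,0,0],[-0.9,0,0,0,0,0,0],[-0.9,0,0,0,0,0,0],[-0.9,0,0,0,0,0,0],[-0.9,0,0,0,0,0,0],[-0.9,0,0,0,0,0,0]]]'; python3 -m creep '[[[-0.9,0.2,0,-0.1,0,0,0],[-0.9,-0.4,0,-0.15,0,0,0],[-0.9,0.4,0,-0.15,0,0,0],[-0.9,-0.4,0,-0.2,0,0,0],[-0.9,0.4,0,-0.2,0,0,0],[-0.9,-0.4,0,-0.2,0,0,0],[-0.9,0.4,0,-0.2,0,0,0],[-0.9,-0.4,0,-0.2,0,0,0],[-0.9,0.4,0,-0.25,0,0,0],[-0.9,-0.4,0,-0.25,0,0,0],[-0.9,0.4,0,-0.25,0,0,0],[-0.9,-0.4,0,-0.25,0,0,0]]]'; python3 -m creep '[[[-0.9,0.4,0,-0.25,0,0,0],[-0.9,-0.4,0,-0.25,0,0,0],[-0.9,0.4,0,-0.25,0,0,0],[-0.9,-0.4,0,-0.25,0,0,0],[-0.9,0.2,0,-0.3,0,0,0],[-0.9,0,0,-1,0,0,0],[-0.9,0,0,-2,0,0,0],[-0.9,0,0,-2,0,0,0],[-0.9,0,0,-2,0,0,0],[-0.9,0,0,0,0,0,0]]]'; python3 plan.py .556 .125 .345 91.24 10 -.9
```

```text
clock: 53.52
position: [0.5773, -0.2702, 0.227]
tool_rot: [3.139, 0.001, 1.737]
force: [3.0, 0.7, 7.3]
grip_width: 0.0132
finger_force: 43.7
clock: 55.02
position: [0.5773, -0.2708, 0.2496]
tool_rot: [3.141, -0.002, 1.738]
force: [4.2, 7.0, -8.6]
grip_width: 0.0134
finger_force: 41.5
clock: 56.28
position: [0.5769, -0.2703, 0.3352]
tool_rot: [3.139, 0.002, 1.737]
force: [-0.2, -0.1, -0.1]
grip_width: 0.0131
finger_force: 42.7
pos [ 0.5769 -0.2703  0.3352] yaw 99.51 w 0.0131 t 56.27
[[-0.9, 3.93, 0.45, -0.1, 0.0, 0.0, 0.014], [-0.9, 3.94, 0.39, -0.1, 0.0, 0.0, 0.014], [-0.9, 3.94, 0.33, -0.1, 0.0, 0.0, 0.014], [-0.9, 3.95, 0.28, -0.1, 0.0, 0.0, 0.014], [-0.9, 3.95, 0.22, -0.1, 0.0, 0.0, 0.014], [-0.9, 3.96, 0.16, -0.1, 0.0, 0.0, 0.014], [-0.9, 3.96, 0.11, -0.1, 0.0, 0.0, 0.014], [-0.9, 3.96, 0.05, -0.1, 0.0, 0.0, 0.014], [-0.9, 3.96, -0.01, -0.1, 0.0, 0.0, 0.014], [-0.9, 3.96, -0.07, -0.1, 0.0, 0.0, 0.014]]
```

```bash
python3 -m creep '[[[-0.9,3.9,0.5,-0.1,0,0,0.014],[-0.9,3.9,0.4,-0.1,0,0,0.014],[-0.9,3.9,0.3,-0.1,0,0,0.014],[-0.9,4,0.3,-0.1,0,0,0.014],[-0.9,4,0.2,-0.1,0,0,0.014],[-0.9,4,0.2,-0.1,0,0,0.014],[-0.9,4,0.1,-0.1,0,0,0.014],[-0.9,4,0,-0.1,0,0,0.014],[-0.9,4,0,-0.1,0,0,0.014],[-0.9,4,0,-0.1,0,0,0.014],[-0.9,0,0,0,0,0,0],[-0.9,0,0,0,0,0,0]]]'; python3 look.py 2>/dev/null; python3 plan.py .562 .1907 .293 91.24 4 -.9
```

```text
clock: 57.78
position: [0.5557, 0.1267, 0.3426]
tool_rot: [-3.141, 0.001, 1.597]
force: [-0.9, -0.0, 0.1]
grip_width: 0.0134
finger_force: 42.7
relay top [561.1 225.1] [ 48.1 107.9] 1.1891769170761108
back [597.8 199.8  21. ] 91.03
side [nan nan nan] nan
held top 450 [555.8 128.3 196.6]
pos [0.5558 0.1262 0.3427] yaw 91.43 w 0.0135 t 57.83
[[-0.9, 1.61, 0.2, 1.24, -0.0, 0.0, 0.001], [-0.9, 1.61, 0.2, 1.24, -0.0, 0.0, 0.001], [-0.9, 1.61, 0.19, 1.24, -0.0, 0.0, 0.001], [-0.9, 1.61, 0.19, 1.24, -0.0, 0.0, 0.001]]
```

```bash
python3 -m creep '[[[-0.9,1.6,0.2,0.6,0,0,0],[-0.9,1.6,0.2,1,0,0,0],[-0.9,1.6,0.2,1.5,0,0,0],[-0.9,1.6,0.2,1.9,0,0,0.003],[-0.9,0,0,0,0,0,0],[-0.9,0,0,0,0,0,0]]]'; python3 plan.py .562 .1907 .278 91.24 2 -.9
```

```text
clock: 58.58
position: [0.5622, 0.1909, 0.2927]
tool_rot: [-3.141, 0.001, 1.593]
force: [-1.3, -0.4, -0.9]
grip_width: 0.013
finger_force: 42.7
pos [0.5622 0.1909 0.2927] yaw 91.29 w 0.013 t 58.58
[[-0.9, -0.01, -0.01, 0.73, -0.0, 0.0, 0.0], [-0.9, -0.01, -0.01, 0.73, -0.0, 0.0, 0.0]]
```

```bash
python3 -m creep '[[[-0.9,0,0,0.6,0,0,0],[-0.9,0,0,0.6,0,0,0],[-0.9,0,0,0.4,0,0,0],[-0.9,0,0,0.4,0,0,0],[-0.9,0,0,0,0,0,0]]]';python3 -m creep '[[[-0.9,0,0,0.4,0,0,0],[-0.9,0,0,0.5,0,0,0],[-0.9,0,0,0.5,0,0,0],[-0.9,0,0,0.5,0,0,0],[-0.9,0,0,0.3,0,0,0],[-0.9,0,0,0,0,0,0]]]'; python3 -m creep '[[[-0.9,0,0,0.1,0,0,0],[-0.9,0,0,0.1,0,0,0],[-0.9,0,0,0.05,0,0,0],[-0.9,0,0,0,0,0,0]]]'
```

```text
clock: 59.2
position: [0.562, 0.1914, 0.2724]
tool_rot: [-3.141, 0.0, 1.594]
force: [-0.3, -0.0, -1.5]
grip_width: 0.0129
finger_force: 42.7
clock: 59.95
position: [0.5621, 0.1914, 0.2505]
tool_rot: [-3.141, 0.0, 1.594]
force: [-0.2, -0.0, -0.0]
grip_width: 0.0137
finger_force: 42.7
clock: 60.45
position: [0.5622, 0.1914, 0.2488]
tool_rot: [3.141, -0.0, 1.594]
force: [-2.5, -0.9, 10.7]
grip_width: 0.0134
finger_force: 44.4
```

Seated. Release, back off, check from above and from the scene camera.

```bash
python3 -m creep '[[[-0.7,0,0,0,0,0,0],[-0.4,0,0,0,0,0,0],[0,0,0,0,0,0,0],[0,0,0,0,0,0,0],[0,0,0,-2,0,0,0],[0,0,0,-3,0,0,0],[0.5,0,0,-4,0,0,0],[1,-1,0,0,0,0,0],[1,0,0,0,0,0,0],[1,0,0,0,0,0,0]]]'; python3 look.py w7 2>/dev/null
python3 - <<'E'
from h import *
f=cam('scene'); cv2.imwrite('pics/s7.png',cv2.resize(f['image'][130:250,90:450],(800,267),interpolation=cv2.INTER_CUBIC))
p=cloud(cam('wrist'))*1000; m=(p[...,2]>92)&(p[...,2]<115)
n,l,st,_=cv2.connectedComponentsWithStats(m.astype(np.uint8))
for i in range(1,n):
    if st[i,4]>60: q=p[l==i]; print(q.mean(0).round(1),np.round(cv2.minAreaRect(q[:,:2].astype(np.float32))[1:][0],1))
E
```

```text
clock: 61.7
position: [0.5621, 0.1815, 0.3373]
tool_rot: [-3.14, 0.0, 1.594]
force: [0.3, -0.4, -0.1]
grip_width: 0.0857
finger_force: 0.0
relay top [560.7 245. ] [ 48.1 147.9] 1.227935552597046
back [597.8 203.5  21.1] 91.05
side [514.1 326.9  21. ] -174.43
held top 0 
[560.4 263.9 101.9] [13.4 25.4]
[561.1 227.4 101.9] [14.  25.1]
[561.7 192.9 101.6] [13.8 26. ]
```

View pics/w7.png

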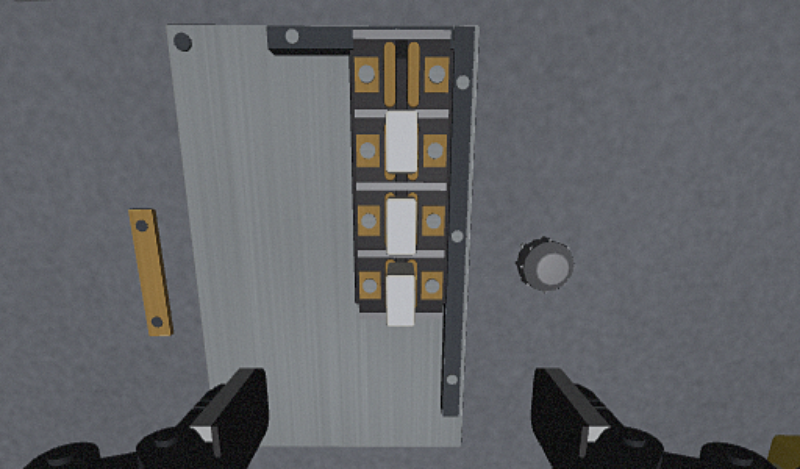

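View pics/s7.png

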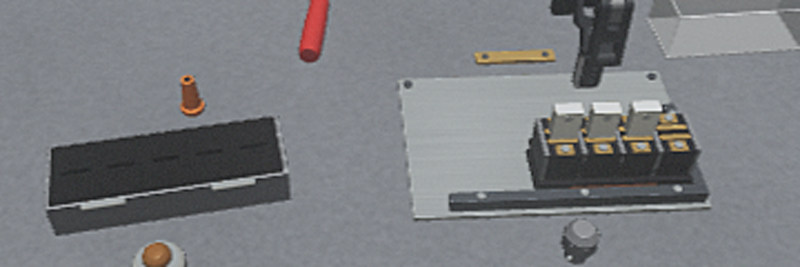

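All three gauges are seated (tops at 102 mm), the case is empty, the relay is home, and the bystanders are where they were.

```bash
python3 -c "from workcell import bot; print(bot.job_done())"
```

```text
the job is handed in; nothing more can be done
None
```

Job handed in at about 62 s: the relay is home in its corner (pushed back once after a knock), all three gauges stand seated in gaps 1–3, and the plug, shorting bar, probe boot and lamp were not touched.

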